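# Fill the walnut dish and offer it to the guest

### The job

Pick up the breakfast cup, tip all three walnuts out of it, low over the handled serving dish on the cork mat, and stand the empty cup upright on the counter again, letting go of it. Then lift the dish straight up and only then turn it a quarter turn, so that its bow handle runs along the long way of the mat and its open side faces the guest, keeping it level with the walnuts gathered in the middle. Finish still holding it, steady and level, about 10 cm above the middle of the mat, and do not shift the jar, pepper mill or nutcracker.

Things in the scene. Friction and masses are not known exactly. Their poses are not given: they have to be found in the camera images.
- cup: white breakfast cup, a flared cone 62 mm high, outside 66 mm across at the foot and 116 mm at the rim, wall 4 mm leaning out 22 degrees: walnuts roll out over the lip once tipped some 70 to 85 degrees. About 0.2 kg (30 % either way). Stands on the counter; origin at the centre of its underside, z up. Its strap handle sticks out along its -x; +x points to the lip to pour over
- cup_handle (a point): centre of the cup's handle, where to pinch it: 76 mm from the cup's axis (on its -x side), 36 mm above its underside; axes as the cup. An upright flat loop 12 mm wide (along the cup's y, pinch across it), from the wall out to 84 mm from the axis and 14 to 55 mm above the underside; back strap 7 mm thick. Take it from above or with fingers sloping in towards the cup, up to 45 degrees
- cup_lip (a point): point on the cup's rim opposite the handle, over which to pour: 58 mm from the axis along the cup's +x, 62 mm above its underside; axes as the cup
- dish_grip (a point): centre of the wooden grip bar on top of the dish's bow handle, 150 mm above the dish's underside, right over its middle and its centre of mass; bar 90 mm long (along the dish's x), 16 mm wide (along y), 18 mm high; nothing lies under it down to the dish; axes as the dish. Dish with bow: about 0.4 kg (20 % either way)
- dish_well (a point): centre of the inside floor of the round steel dish, 10 mm above its underside; axes as the dish. 204 mm across, rim 38 mm above the underside; the floor slopes down to a flat well about 50 mm across in the middle. The bow (8 mm rod) rises from the rim at the dish's +x and -x; the +y and -y sides are open. It stands loose on the middle of the mat, bow along the mat's x within a few degrees
- mat: cork mat fixed on the counter, 220 mm along its x, 280 mm along its y (the long way), 4 mm thick; origin at the centre of its underside, z up; its +x edge is towards the guest
- walnut1: a whole walnut, a nearly round ball 32 mm long and 28 mm thick, 14 g; origin at its centre; starts in the cup
- walnut2: a whole walnut, a nearly round ball 32 mm long and 28 mm thick, 14 g; origin at its centre; starts in the cup
- walnut3: a whole walnut, a nearly round ball 32 mm long and 28 mm thick, 14 g; origin at its centre; starts in the cup
- jar: amber jar with steel lid, 76 mm across, 112 mm high, origin at the centre of its underside; a bystander. It stands on one side of the mat and the cup on the other, either way round
- mill: dark wooden pepper mill, 56 mm across, 146 mm high, origin at the centre of its underside; a bystander
- nutcracker: aluminium lever nutcracker lying flat, about 165 by 60 mm, 14 mm high, origin under its middle; a bystander

How it is judged:
By the outcome, as a careful person would: the job done as asked, in the order asked, and still so for the second after the job is handed in, while the arm keeps its last pose, push and grip.
It also fails if it takes over 70 s, if anything falls off the work surface, if the arm or the gripper's body presses on something with over 40 N, if the wrist force passes 120 N, or if a joint passes its speed limit or range.

### The arm

A 6-joint arm with a two-finger parallel gripper is mounted at the origin on the work surface. World frame = base frame: x ahead of the robot, y to its left, z up, the work surface at z = 0. Lengths are in m, angles in rad, forces in N, time in s.
With the tool pointing down it reaches from about 0.35 to 0.975 m from the base axis. Payload 4.9 kg.
Tool frame: the origin (TCP) lies at the very end of the fingers, on their centre line; the grasp point (between the pads) lies manip.grip_point_offset behind it (manip.grip_point_offset is the distance from the TCP to the grasp point, in m); z points along the fingers, y is the line along which they close (so a half turn about z gives the same grasp; the last joint's range is limited). The gripper opens to 85 mm and grips with 20 to 120 N. Pads are 22 mm wide; open, the fingers measure 114 mm over their backs; the gripper's body (76 mm by 85 mm) begins 54 mm behind the grasp point. The pads swing forward as they close: fully open they stand 13 mm farther back than shut.
Start: joints at [0.985, 0.053, 1.613, -0, 1.476, -0.119], TCP at [0.281, 0.558, 0.231] pointing down, gripper open.
Joint ranges: [-3.01, 3.01], [-1.01, 2.22], [0.06, 2.58], [-1.02, 4.17], [0.09, 2.62], [-3.14, 3.14]. Speed limits (rad/s): [2.57, 2.57, 3.14, 3.14, 3.14, 3.14].

### API

Orientations are given as a unit quaternion [w, x, y, z].
In Python, from plant import manip gives the robot as it stands.
- The arm moves only by the shell command python3 -m crank 'ROWS' [OPENING]. ROWS is JSON, a list of rows, each an object of numbers: "x", "y", "z": the shift along the tool's x, y, z in cm; "turn": the turn about the tool's z in rad. In form: [{"x": .., "y": .., "z": .., "turn": ..}, ...]. A call has 1 to 5 rows; each row shifts and turns the commanded pose from where the row before left it, along the tool's axes as they then stand; what a row does not reach is not made up. A row lasts 1/10 s, in which the tool goes at most 50 mm and 8.59 degrees, less where a joint would pass 70% of its speed; a pose out of reach is approached as far as the arm can. A call with a gripper value outside its range is refused whole. OPENING is the opening in per cent of the stroke, from 0 (shut) to 100 (fully open), set as the call begins (- or left out, the last holds). The fingers move at their own pace and stop on an object; the grip force is fixed at half the most. Time passes only in rows, so rows that do not move let the fingers close. It gives the time, the measured TCP pose, the force, the opening and the grip force at its end, in the units of the state.
- manip.state(): the state, without advancing time (a new reading comes with each control period).
- manip.grab_frame(name): name is "scene" or "top"; returns (picture, depth): 480x640x3 uint8, red, green, blue; 480x640 float32, m along the optical axis (not along the pixel's ray), 0 where there is no reading.
- manip.camera_model(name): a dict with "mtx" (3x3 intrinsics, pixels), "k1" (the pictures are not rectified: a ray, as slopes to the right and down, at radius r is drawn at 1 + k1 r^2 times it, then the intrinsics apply), "world_to_cam" (4x4, takes a point from world to camera coordinates). Camera axes: x right, y down, z forward; pixel columns grow to the right and rows downward; lengths in m; the calibration is good to about 2 mm. A picture is of the moment at which its call begins. camera_model takes no time and is no camera call.
- manip.job_done(): hands the job in; it is judged then, once.
The state is a dict: "time": time; "joint_pos": joint angles; "joint_vel": joint speeds; "joint_efforts": joint torques, N m; "tool_pos": TCP position; "tool_rot": TCP orientation; "contact_force": force on the tool from outside, world axes, zero at the start; "ft_torque": the same for the moment, N m; "gripper_width": opening from 0.0 (shut) to 1.0 (fully open); "grasp_force": force on a finger pad.
Only numpy, scipy, OpenCV 4.12 (cv2) and the standard library are available. Lean on these libraries where they do the work, as an engineer would, in place of code of your own. Each camera call takes 0.05 s, during which the arm holds its last target. There are 200 camera calls.

## Working session

There is one attempt and no reset: what is moved stays moved. The work goes in short steps, Python scripts to look and compute and a shell command to move; the robot and the scene stay as the last step left them, time stands still between calls to the robot, and variables do not carry over. Pictures are saved under pics/ and viewed, at most 10 in all, crops included, and the job is handed in when it is done.

```bash
python3 - <<'E'
from plant import manip
import cv2
print(manip.state(), manip.grip_point_offset)
for n in("scene","top"):
    p,d=manip.grab_frame(n); cv2.imwrite(f"pics/{n}0.png",p[...,::-1]); c=manip.camera_model(n); print(n,c)
E
```

```text
{'time': 0.0, 'joint_pos': array([ 9.84998011e-01,  5.33830694e-02,  1.61431877e+00,  5.82674668e-07,
        1.47601800e+00, -1.18997871e-01]), 'joint_vel': array([ 0.00078336, -0.00028883,  0.0005712 , -0.00094035, -0.0013119 ,
        0.0001973 ]), 'joint_efforts': array([-5.21655329e-04, -3.93689811e+01, -3.70174813e+01, -2.68041777e-04,
        7.07592670e-03, -1.55349585e-05]), 'tool_pos': array([0.28091214, 0.55759766, 0.23003199]), 'tool_rot': array([-3.67371671e-04,  2.31286778e-01,  9.72885037e-01, -9.98135063e-04]), 'contact_force': array([-0.06806179,  0.15985224,  0.03501354]), 'ft_torque': array([-0.02667672, -0.04495814,  0.01549326]), 'grasp_force': 0.0, 'gripper_width': 0.99990283513608} 0.0187
scene {'mtx': array([[517.7622795 ,   0.        , 320.80590509],
       [  0.        , 517.7622795 , 247.00088382],
       [  0.        ,   0.        ,   1.        ]]), 'k1': -0.029765304592590067, 'world_to_cam': array([[-0.59926849,  0.8004761 ,  0.0107374 ,  0.33749005],
       [ 0.43950758,  0.34018423, -0.83132892, -0.16113404],
       [-0.66911163, -0.49347006, -0.55567701,  1.62361944],
       [ 0.        ,  0.        ,  0.        ,  1.        ]])}
top {'mtx': array([[463.51038506,   0.        , 322.8316295 ],
       [  0.        , 463.51038506, 243.82033262],
       [  0.        ,   0.        ,   1.        ]]), 'k1': 0.02981830945910577, 'world_to_cam': array([[-7.09744276e-02, -9.97477687e-01, -9.46118021e-04,
         5.79827669e-02],
       [-9.74922790e-01,  6.95700639e-02, -2.11389594e-01,
         6.18184629e-01],
       [ 2.10922225e-01, -1.40808634e-02, -9.77401424e-01,
         8.47877500e-01],
       [ 0.00000000e+00,  0.00000000e+00,  0.00000000e+00,
         1.00000000e+00]])}
```

View pics/scene0.png

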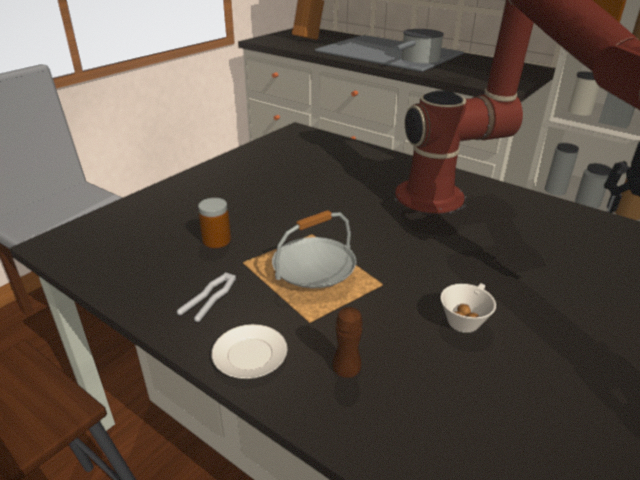

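View pics/top0.png

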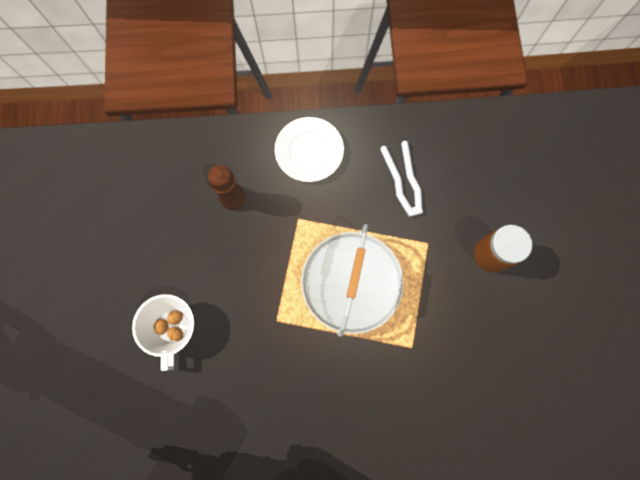

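```bash
for i in 1 2 3; do python3 -m crank '[{"z":-5},{"z":-5},{"z":-5},{"z":-5},{"z":-5}]' | tail -8; done; cat > h.py <<'E'
import numpy as np,cv2
from plant import manip
from scipy.spatial.transform import Rotation as R
def st(s=None):
    s=s or manip.state(); M=R.from_quat(s['tool_rot'],scalar_first=True).as_matrix()
    print('t',round(s['time'],2),'q',np.round(s['joint_pos'],3),'tcp',np.round(s['tool_pos'],4),'F',np.round(s['contact_force'],1),'T',np.round(s['ft_torque'],2),'w',round(s['gripper_width'],3),'g',round(float(s['grasp_force']),1)); print('axes x,y,z',np.round(M.T,3).tolist()); return s,M
def ray(n,u,v):
    c=manip.camera_model(n);K=c['mtx'];T=c['world_to_cam']
    d=np.array([c['k1'],0,0,0,0.])[:5]
    p=cv2.undistortPoints(np.array([[[u,v]]],float),K,np.array([c['k1'],0,0,0,0.]))[0,0]
    Rt=T[:3,:3]; return -Rt.T@T[:3,3], Rt.T@np.array([p[0],p[1],1.])
def onz(n,u,v,z):
    o,r=ray(n,u,v); return o+r*(z-o[2])/r[2]
def proj(n,P):
    c=manip.camera_model(n);T=c['world_to_cam'];rv=cv2.Rodrigues(T[:3,:3])[0]
    return cv2.projectPoints(np.array(P,float).reshape(-1,1,3),rv,T[:3,3],c['mtx'],np.array([c['k1'],0,0,0,0.]))[0].reshape(-1,2)
E
python3 -c "from h import *;st()"
```

```text
t 0.1 q [ 0.985  0.053  1.614 -0.     1.476 -0.119] tcp [0.2809 0.5577 0.2302] F [-0.2 -0.2  0.4] T [-0.03 -0.    0.01] w 1.001 g 0.0
axes x,y,z [[-0.893, 0.45, 0.0], [0.45, 0.893, -0.002], [-0.001, -0.002, -1.0]]schema error: expected keys x, y, z, turn
schema error: expected keys x, y, z, turn
schema error: expected keys x, y, z, turn
```

```bash
for i in 1 2 3; do python3 -m crank '[{"x":0,"y":0,"z":-5,"turn":0},{"x":0,"y":0,"z":-5,"turn":0},{"x":0,"y":0,"z":-5,"turn":0},{"x":0,"y":0,"z":-5,"turn":0},{"x":0,"y":0,"z":-5,"turn":0}]'; done;python3 -c "from h import *;st()"
```

```text
time: 0.6
tool_pos: [0.281, 0.5577, 0.4827]
tool_rot: [-0.0, 0.231, 0.973, -0.0]
contact_force: [0.9, 0.4, 0.7]
gripper_width: 1.003
grasp_force: 0.0
time: 1.1
tool_pos: [0.2808, 0.5575, 0.733]
tool_rot: [-0.0, 0.231, 0.973, -0.0]
contact_force: [1.4, 1.1, 1.4]
gripper_width: 1.002
grasp_force: 0.0
time: 1.6
tool_pos: [0.2464, 0.4889, 0.8546]
tool_rot: [0.007, 0.231, 0.972, 0.03]
contact_force: [-0.1, -1.2, 0.7]
gripper_width: 0.995
grasp_force: 0.0
t 1.6 q [ 0.964  0.406  0.055  0.016  2.62  -0.126] tcp [0.2464 0.4889 0.8546] F [-0.1 -1.2  0.7] T [-0.03  0.04  0.08] w 0.995 g 0.0
axes x,y,z [[-0.893, 0.45, -0.001], [0.449, 0.891, 0.061], [0.028, 0.054, -0.998]]
```

```bash
cat > meas.py <<'E'
from h import *
im=cv2.imread('pics/top0.png'); hsv=cv2.cvtColor(im,cv2.COLOR_BGR2HSV)
def blobs(m,amin):
    n,l,s,c=cv2.connectedComponentsWithStats(m.astype(np.uint8)); return [(l==i,s[i],c[i]) for i in range(1,n) if s[i][4]>amin]
H,S,V=[hsv[...,i].astype(int) for i in range(3)]
cup=np.zeros(H.shape,bool); sub=(S<70)&(V>110); sub[:285]=0; sub[:,230:]=0; sub[385:]=0
for m,s,c in blobs(sub,100): print('cup blob',s,c)
m=max(blobs(sub,100),key=lambda b:b[1][4])[0]
cn=max(cv2.findContours(m.astype(np.uint8),0,2)[0],key=cv2.contourArea)[:,0]
cn2=cn[cn[:,1]<345]
e=cv2.fitEllipse(cn2.astype(np.float32)); print('rim ellipse',e)
C=onz('top',*e[0],.062); print('cup rim centre',C)
hp=cn[cn[:,1]>357].mean(0); ha=cn[cn[:,1]>357]; print('handle px',hp,ha.min(0),ha.max(0),'handle at z=.05',onz('top',*hp,.05))
mat=(H>8)&(H<30)&(S>90)&(V>90); mat[:215]=0;mat[350:]=0;mat[:,:270]=0;mat[:,435:]=0
q=cv2.convexHull(np.argwhere(mat)[:,::-1].astype(np.float32)); b=cv2.minAreaRect(q); 
k=cv2.approxPolyDP(q,8,True)[:,0]; print('mat corners',k.tolist()); P=np.array([onz('top',*p,.004) for p in k]); print(P.round(4).tolist(),P.mean(0))
for p in [(356,274)]: print('px',im[p[1],p[0]],hsv[p[1],p[0]])
bar=(H<14)&(S>150)&(V>90); bar[:240]=0;bar[305:]=0;bar[:,335:375][:]=bar[:,335:375]; bar[:,:335]=0;bar[:,375:]=0
r=cv2.minAreaRect(np.argwhere(bar)[:,::-1].astype(np.float32)); print('bar',bar.sum(),r)
bp=cv2.boxPoints(r); print('bar centre top',onz('top',*r[0],.159)); print([onz('top',*p,.159)[:2].round(4).tolist() for p in bp])
E
python3 meas.py
```

```text
cup blob [ 131  294   64   78 2795] [161.47227191 327.619678  ]
rim ellipse ((162.5293731689453, 325.1531982421875), (60.08260726928711, 65.07636260986328), 40.074806213378906)
cup rim centre [0.48553024 0.32903004 0.062     ]
handle px [166.125 369.625] [160 368] [173 371] handle at z=.05 [0.4030151 0.325836  0.05     ]
mat corners [[428.0, 243.0], [411.0, 348.0], [276.0, 321.0], [298.0, 218.0]]
[[0.6201, -0.2081, 0.004], [0.4083, -0.1482, 0.004], [0.4807, 0.1194, 0.004], [0.6942, 0.0619, 0.004]] [ 0.55083409 -0.04375576  0.004     ]
px [ 98 166 234] [ 15 148 234]
bar 0 ((0.0, 0.0), (0.0, 0.0), 0.0)
bar centre top [1.12999972 0.60782869 0.159     ]
[[1.13, 0.6078], [1.13, 0.6078], [1.13, 0.6078], [1.13, 0.6078]]
```

```bash
python3 -m crank '[{"x":0,"y":0,"z":5,"turn":0},{"x":0,"y":0,"z":5,"turn":0},{"x":0,"y":-5,"z":0,"turn":0},{"x":0,"y":-5,"z":0,"turn":0},{"x":0,"y":-5,"z":0,"turn":0}]' >/dev/null; python3 -c "from h import *;st()"; for i in 1 2; do python3 -m crank '[{"x":0,"y":-5,"z":0,"turn":0},{"x":0,"y":-5,"z":0,"turn":0},{"x":0,"y":-5,"z":0,"turn":0},{"x":0,"y":-5,"z":0,"turn":0},{"x":0,"y":-5,"z":0,"turn":0}]'>/dev/null; python3 -c "from h import *;st()"; done
```

```text
t 2.1 q [ 0.911 -0.2    0.889  0.016  2.389 -0.181] tcp [0.1807 0.3592 0.787 ] F [ 0.3 -0.1  0.3] T [-0.08  0.05  0.  ] w 0.997 g 0.0
axes x,y,z [[-0.893, 0.45, -0.002], [0.449, 0.891, 0.065], [0.031, 0.057, -0.998]]
t 2.6 q [ 0.553 -0.691  1.205  0.054  2.567 -0.508] tcp [0.0657 0.1375 0.7716] F [ 1.8 -1.5  0.7] T [-0.09 -0.01  0.02] w 1.0 g 0.0
axes x,y,z [[-0.895, 0.447, -0.006], [0.445, 0.893, 0.066], [0.035, 0.056, -0.998]]
t 3.1 q [ 0.63  -0.881  1.326 -0.108  2.618 -0.558] tcp [-0.0015  0.0722  0.7403] F [0.6 0.4 0.2] T [ 0.03  0.03 -0.01] w 1.002 g 0.0
axes x,y,z [[-0.884, 0.459, -0.082], [0.457, 0.888, 0.044], [0.093, 0.001, -0.996]]
```

```bash
for i in 1 2 3 4; do python3 -m crank '[{"x":1.2,"y":4.1,"z":1.5,"turn":0},{"x":1.2,"y":4.1,"z":1.5,"turn":0},{"x":1.2,"y":4.1,"z":1.5,"turn":0},{"x":1.2,"y":4.1,"z":1.5,"turn":0},{"x":1.2,"y":4.1,"z":1.5,"turn":0}]' >/dev/null; python3 -c "from h import *;st()"; done; for i in 1 2; do python3 -m crank '[{"x":0,"y":5,"z":0,"turn":0},{"x":0,"y":5,"z":0,"turn":0},{"x":0,"y":5,"z":0,"turn":0},{"x":0,"y":5,"z":0,"turn":0},{"x":0,"y":5,"z":0,"turn":0}]'>/dev/null; python3 -c "from h import *;st()"; done
```

```text
t 3.6 q [ 1.189 -0.622  1.389 -0.105  2.336  0.01 ] tcp [0.0453 0.2552 0.6788] F [1.1 0.1 0.4] T [-0.05  0.05  0.03] w 1.0 g 0.0
axes x,y,z [[-0.891, 0.449, -0.072], [0.447, 0.893, 0.043], [0.084, 0.006, -0.996]]
t 4.1 q [ 1.266 -0.253  1.277 -0.089  2.086  0.118] tcp [0.0915 0.4661 0.6076] F [-0.4  0.3 -0.2] T [-0.    0.03  0.03] w 1.002 g 0.0
axes x,y,z [[-0.889, 0.451, -0.071], [0.449, 0.892, 0.041], [0.082, 0.005, -0.997]]
t 4.6 q [ 1.295  0.199  0.957 -0.084  1.958  0.16 ] tcp [0.1368 0.6766 0.536 ] F [-0.7 -0.1  0.9] T [ 0.07  0.09 -0.04] w 1.001 g 0.0
axes x,y,z [[-0.889, 0.452, -0.071], [0.45, 0.892, 0.041], [0.082, 0.004, -0.997]]
t 5.1 q [ 1.31   0.829  0.225 -0.088  2.062  0.165] tcp [0.1808 0.8819 0.4657] F [0.5 2.1 1.1] T [ 0.08  0.   -0.  ] w 0.997 g 0.0
axes x,y,z [[-0.889, 0.451, -0.071], [0.45, 0.892, 0.04], [0.082, 0.004, -0.997]]
t 5.6 q [ 1.249  1.008  0.055 -0.073  1.93   0.111] tcp [0.2579 0.9482 0.4025] F [-0.1  0.  -0.1] T [-0.07  0.04  0.04] w 1.0 g 0.0
axes x,y,z [[-0.892, 0.45, -0.047], [0.438, 0.885, 0.155], [0.111, 0.117, -0.987]]
t 6.1 q [ 1.204  1.047  0.055 -0.052  1.745  0.075] tcp [0.3162 0.9901 0.3747] F [-0.2  0.3 -0.3] T [-0.13  0.09  0.04] w 1.003 g 0.0
axes x,y,z [[-0.895, 0.445, -0.024], [0.42, 0.859, 0.294], [0.152, 0.253, -0.956]]
```

```bash
cat > fk.py <<'E'
import numpy as np, itertools
from scipy.spatial.transform import Rotation as R
from scipy.optimize import least_squares
D=[([.985,.0534,1.6143,0,1.476,-.119],[.28091,.5576,.23003],[-.893,.45,0],[-.001,-.002,-1]),
([.964,.406,.055,.016,2.62,-.126],[.2464,.4889,.8546],[-.893,.45,-.001],[.028,.054,-.998]),
([.911,-.2,.889,.016,2.389,-.181],[.1807,.3592,.787],[-.893,.45,-.002],[.031,.057,-.998]),
([.553,-.691,1.205,.054,2.567,-.508],[.0657,.1375,.7716],[-.895,.447,-.006],[.035,.056,-.998]),
([.63,-.881,1.326,-.108,2.618,-.558],[-.0015,.0722,.7403],[-.884,.459,-.082],[.093,.001,-.996]),
([1.189,-.622,1.389,-.105,2.336,.01],[.0453,.2552,.6788],[-.891,.449,-.072],[.084,.006,-.996]),
([1.295,.199,.957,-.084,1.958,.16],[.1368,.6766,.536],[-.889,.452,-.071],[.082,.004,-.997]),
([1.204,1.047,.055,-.052,1.745,.075],[.3162,.9901,.3747],[-.895,.445,-.024],[.152,.253,-.956])]
def fk(q,p,s4=1,s6=1):
    H,L1,L2,L3,d,e,off=p
    A=R.from_euler('z',q[0]); B=A*R.from_euler('y',q[1]); C=B*R.from_euler('y',q[2]); W=C*R.from_euler('z',s4*q[3])*R.from_euler('y',q[4])
    pos=np.array([0,0,H])+A.apply([e,d,0])+B.apply([0,0,L1])+C.apply([0,0,L2])+W.apply([0,0,L3])
    return pos,(W*R.from_euler('z',s6*q[5]+off)).as_matrix()
if __name__=='__main__':
    for s4,s6 in itertools.product((1,-1),(1,-1)):
        f=lambda p:np.concatenate([np.r_[fk(q,p,s4,s6)[0]-P,.1*(fk(q,p,s4,s6)[1][:,0]-X),.1*(fk(q,p,s4,s6)[1][:,2]-Z)] for q,P,X,Z in D])
        for o in (0,1.57,-1.57,3.1):
            r=least_squares(f,[.3,.4,.4,.2,.07,0,o]); print(s4,s6,round(r.cost,6),r.x.round(4),abs(r.fun).max().round(4))
E
python3 fk.py
```

```text
1 1 0.004401 [0.2918 0.3934 0.6186 0.3778 0.0768 0.0425 1.5704] 0.0502
1 1 0.004401 [0.2918 0.3934 0.6186 0.3778 0.0768 0.0425 1.5704] 0.0502
1 1 0.004401 [0.2918 0.3934 0.6186 0.3778 0.0768 0.0425 1.5704] 0.0502
1 1 0.004401 [0.2918 0.3934 0.6186 0.3778 0.0768 0.0425 1.5704] 0.0502
1 -1 0.01343 [0.2918 0.3934 0.6186 0.3778 0.0768 0.0425 1.2696] 0.0611
1 -1 0.01343 [0.2918 0.3934 0.6186 0.3778 0.0768 0.0425 1.2696] 0.0611
1 -1 0.01343 [0.2918 0.3934 0.6186 0.3778 0.0768 0.0425 1.2696] 0.0611
1 -1 0.01343 [0.2918 0.3934 0.6186 0.3778 0.0768 0.0425 1.2696] 0.0611
-1 1 0.007663 [0.1595 0.4031 0.6169 0.2516 0.0603 0.0541 1.6043] 0.05
-1 1 0.007663 [0.1595 0.4031 0.6169 0.2516 0.0603 0.0541 1.6043] 0.05
-1 1 0.007663 [ 0.1595  0.4031  0.6169  0.2516  0.0603  0.0541 -4.6789] 0.05
-1 1 0.007663 [0.1595 0.4031 0.6169 0.2516 0.0603 0.0541 1.6043] 0.05
-1 -1 0.016763 [0.1595 0.4031 0.6169 0.2516 0.0603 0.0541 1.3001] 0.064
-1 -1 0.016763 [0.1595 0.4031 0.6169 0.2516 0.0603 0.0541 1.3001] 0.064
-1 -1 0.016763 [0.1595 0.4031 0.6169 0.2516 0.0603 0.0541 1.3001] 0.064
-1 -1 0.016763 [0.1595 0.4031 0.6169 0.2516 0.0603 0.0541 1.3001] 0.064
```

```bash
sed -i 's/H,L1,L2,L3,d,e,off=p/H,L1,L2,L3,d,e,off,a2,a3,w,v,u=p/; s/B.apply(\[0,0,L1\])/B.apply([a2,0,L1])/; s/C.apply(\[0,0,L2\])/C.apply([a3,0,L2])+(C*R.from_euler("z",s4*q[3])).apply([u,v,0])/; s/W.apply(\[0,0,L3\])/W.apply([w,0,L3])/; s/r=least_squares(f,\[.3,.4,.4,.2,.07,0,o\])/r=least_squares(lambda p:np.r_[f(p),1e-3*p[4:6],1e-3*p[7:]],[.3,.4,.4,.2,.07,0,o,0,0,0,0,0])/; s/in (0,1.57,-1.57,3.1)/in (1.57,)/' fk.py; python3 fk.py
```

```text
1 1 0.0 [ 2.3860e-01  4.2620e-01  6.1010e-01  2.8000e-01  7.4900e-02  9.0000e-04
  1.5704e+00 -3.0000e-04  9.5300e-02  7.0000e-04 -6.0000e-04  2.0000e-04] 0.0001
1 -1 0.009028 [ 2.3860e-01  4.2620e-01  6.1010e-01  2.8000e-01  7.4900e-02  9.0000e-04
  1.2696e+00 -3.0000e-04  9.5300e-02  7.0000e-04 -6.0000e-04  2.0000e-04] 0.0611
-1 1 0.001154 [ 2.1970e-01  4.2980e-01  6.0870e-01  2.6360e-01  6.8200e-02 -2.1900e-02
  1.6043e+00  1.1000e-03  4.7050e-01 -2.2300e-02  3.7000e-03 -3.7370e-01] 0.0152
-1 -1 0.010254 [ 2.1970e-01  4.2980e-01  6.0870e-01  2.6360e-01  6.8200e-02 -2.1900e-02
  1.3001e+00  1.1000e-03  4.7050e-01 -2.2300e-02  3.7000e-03 -3.7370e-01] 0.064
```

```bash
cat > ik.py <<'E'
import numpy as np
from fk import fk,R,least_squares
P=[.2386,.4262,.6101,.28,.0749,.0009,1.5704,-.0003,.0953,.0007,-.0006,.0002]
LO=np.array([-3.01,-1.01,.06,-1.02,.09,-3.14]);HI=np.array([3.01,2.22,2.58,4.17,2.62,3.14])
F=lambda q:fk(q,P)
def solve(q0,p,M,w=1.):
    def f(q):
        a,b=F(q); return np.r_[a-p,w*R.from_matrix(M.T@b).as_rotvec()]
    r=least_squares(f,np.clip(q0,LO+1e-4,HI-1e-4),bounds=(LO-1e-6,HI+1e-6),xtol=1e-10); return r.x,np.linalg.norm(r.fun[:3]),np.linalg.norm(r.fun[3:])
def step(q,x,y,z,t,w):
    p,M=F(q); return solve(q,p+M@np.array([x,y,z])/100,M@R.from_euler('z',t).as_matrix(),w)[0]
def tilt(q): z=F(q)[1][:,2]; return np.degrees(np.arccos(-z[2])).round(1),np.degrees(np.arctan2(z[1],z[0])).round(1)
def slope(al,tau,yaw=0): # tool z sloped outward to azimuth al; tool y horizontal
    a,t=np.radians(al),np.radians(tau); z=np.array([np.cos(a)*np.sin(t),np.sin(a)*np.sin(t),-np.cos(t)]); y=np.array([-np.sin(a),np.cos(a),0]); M=np.c_[np.cross(y,z),y,z]
    return M@R.from_euler('z',yaw).as_matrix()
E
cat > t1.py <<'E'
from ik import *
q0=[1.249,1.008,.06,-.073,1.93,.111]
for w in (.1,.2,.3,.5,1):
    q=np.array(q0)
    for i in range(5): q=step(q,0,5,0,0,w)
    print(w,q.round(3),tilt(q),F(q)[0].round(4))
cupc=np.array([.4855,.329,0]); 
D=np.array([.551,-.044,.004])
for al in (60,75,90):
  for yaw0 in (0,np.pi):
    a=np.radians(al); u=np.array([np.cos(a),np.sin(a),0])
    M=slope(al,45,yaw0); pinch=np.array([.41,.327,.036])
    best=None
    for s in range(8):
        rng=np.random.default_rng(s); q00=[.8,.5,1.5,rng.uniform(-1,3),1.2,rng.uniform(-3,3)]
        q,e,o=solve(q00,pinch+.0187*M[:,2],M)
        if best is None or e+o<best[1]+best[2]: best=q,e,o
    print('grasp',al,round(yaw0,1),best[0].round(2),best[1].round(4),best[2].round(4))
    q=best[0]
    n=np.array([np.cos(np.radians(74)),np.sin(np.radians(74)),0]);m=np.array([n[1],-n[0],0])
    for sg in (1,-1):
        q=best[0]; out=[]
        for k in range(0,13):
            M2=M@R.from_euler('z',sg*k*np.pi/12).as_matrix(); G=D+.06*n+np.array([0,0,.2]); q,e,o=solve(q,G+.0187*M2[:,2],M2); out.append((q.round(2).tolist(),round(e+o,3)))
        print('  pour',sg,out[0],out[6],out[12])
E
python3 t1.py
```

```text
0.1 [1.205 1.02  0.06  0.007 1.14  0.069] (np.float64(52.8), np.float64(69.5)) [0.3476 1.1193 0.4952]
0.2 [ 1.205  1.018  0.06  -0.013  1.344  0.075] (np.float64(41.3), np.float64(67.9)) [0.3383 1.0807 0.4562]
0.3 [ 1.205  1.024  0.06  -0.029  1.509  0.077] (np.float64(31.5), np.float64(65.9)) [0.3298 1.0455 0.4219]
0.5 [ 1.204  1.04   0.06  -0.046  1.691  0.076] (np.float64(20.2), np.float64(61.4)) [0.3194 1.0028 0.3829]
1 [ 1.203  1.057  0.06  -0.059  1.818  0.073] (np.float64(12.3), np.float64(53.3)) [0.3116 0.9717 0.3561]
grasp 60 0 [ 0.27 -0.21  2.4   1.06  0.6   3.13] 0.0 0.0
  pour 1 ([-0.45, -0.15, 2.02, 0.82, 1.31, 2.98], np.float64(0.0)) ([-0.65, 0.5, 2.46, 1.49, 0.89, 3.14], np.float64(0.638)) ([-3.01, 2.22, 2.58, 3.8, 1.11, 0.55], np.float64(0.412))
  pour -1 ([-0.45, -0.15, 2.02, 0.82, 1.31, 2.98], np.float64(0.0)) ([-0.45, -0.15, 2.02, 0.82, 1.31, 1.41], np.float64(0.0)) ([-0.45, -0.15, 2.02, 0.82, 1.31, -0.16], np.float64(0.0))
grasp 60 3.1 [ 0.27 -0.21  2.4   1.06  0.6  -0.01] 0.0 0.0
  pour 1 ([-0.45, -0.15, 2.02, 0.82, 1.31, -0.16], np.float64(0.0)) ([-0.45, -0.15, 
[... 1283 characters left out ...]
, 0.09, 2.36, 3.14], np.float64(0.578)) ([-2.31, -1.01, 2.03, -1.02, 2.62, 3.14], np.float64(0.836))
  pour -1 ([-0.42, 0.08, 1.79, 0.7, 1.63, 2.63], np.float64(0.0)) ([-0.42, 0.08, 1.79, 0.7, 1.63, 1.06], np.float64(0.0)) ([-0.42, 0.08, 1.79, 0.7, 1.63, -0.51], np.float64(0.0))
grasp 90 3.1 [ 0.16 -0.    2.22  0.95  1.03 -0.4 ] 0.0 0.0
  pour 1 ([-0.42, 0.08, 1.79, 0.7, 1.63, -0.51], np.float64(0.0)) ([-0.42, 0.08, 1.79, 0.7, 1.63, 1.06], np.float64(0.0)) ([-0.42, 0.08, 1.79, 0.7, 1.63, 2.63], np.float64(0.0))
  pour -1 ([-0.42, 0.08, 1.79, 0.7, 1.63, -0.51], np.float64(0.0)) ([-0.42, 0.08, 1.79, 0.7, 1.63, -2.08], np.float64(0.0)) ([-0.12, -0.08, 1.7, 0.73, 1.62, -3.14], np.float64(0.352))
```

```bash
cat > t2.py <<'E'
from ik import *
w=.6
# state tilt 45 az 75, at several inner low places: pull inward horizontally/along tool x
for az in (40,75,100):
  for z in (.12,.25,.4,.6):
    a=np.radians(az);r=.4
    M=slope(75,45,np.pi); p=np.array([r*np.cos(a),r*np.sin(a),z])
    best=None
    for j4 in (0,.5,1):
      for j6 in (1.6,0,-.5):
        s=solve([a-.2,-.3,2.2,j4,.6,j6],p,M)
        if best is None or s[1]+s[2]<best[1]+best[2]: best=s
    q=best[0]; e=round(best[1]+best[2],3)
    out=[]
    for i in range(40):
        # push towards base horizontally: world dir -> tool
        pp,MM=F(q); d=-np.array([np.cos(np.radians(75)),np.sin(np.radians(75)),0]); d=MM.T@d*5
        q=step(q,*d,0,w)
        if i%8==7: out.append((tilt(q),F(q)[0].round(2).tolist()))
    print(az,z,e,best[0].round(2),out,q.round(2))
E
python3 t2.py
```

```text
40 0.12 0.019 [-0.02 -0.83  2.58  0.8   1.28  0.04] [((np.float64(44.4), np.float64(77.0)), [0.24, -0.13, 0.13]), ((np.float64(44.4), np.float64(77.0)), [0.14, -0.51, 0.13]), ((np.float64(43.0), np.float64(76.3)), [0.04, -0.85, 0.13]), ((np.float64(31.9), np.float64(70.4)), [-0.05, -0.89, 0.1]), ((np.float64(19.5), np.float64(60.0)), [-0.11, -0.94, 0.07])] [-1.79  1.36  0.06  0.11  2.05 -1.46]
40 0.25 0.004 [-0.03 -1.01  2.45  0.76  1.5   0.25] [((np.float64(44.8), np.float64(76.9)), [0.24, -0.13, 0.25]), ((np.float64(44.8), np.float64(76.9)), [0.13, -0.52, 0.25]), ((np.float64(43.1), np.float64(75.9)), [0.03, -0.84, 0.24]), ((np.float64(33.0), np.float64(70.2)), [-0.05, -0.88, 0.17]), ((np.float64(21.1), np.float64(60.6)), [-0.11, -0.93, 0.12])] [-1.8   1.3   0.06  0.12  2.13 -1.46]
40 0.4 0.0 [-0.03 -0.98  2.19  0.76  1.67  0.41] [((np.float64(44.8), np.float64(76.2)), [0.22, -0.13, 0.4]), ((np.float64(44.8), np.float64(76.2)), [0.12, -0.52, 0.4]), ((np.float64(40.0), np.float64(73.2)), [0.02, -0.81, 0.35]), ((np.float64(30.8), np.float64(66.3)), [-0.06, -0.87, 0.26]), ((np.float64
[... 2938 characters left out ...]
, [-0.22, 0.14, 0.42]), ((np.float64(29.0), np.float64(62.8)), [-0.28, 0.09, 0.42]), ((np.float64(18.1), np.float64(48.8)), [-0.32, 0.04, 0.44]), ((np.float64(10.6), np.float64(11.1)), [-0.37, -0.01, 0.45]), ((np.float64(13.2), np.float64(-48.6)), [-0.43, -0.06, 0.44])] [ 3.01 -0.34  1.63  0.17  2.02  3.14]
100 0.6 0.0 [ 1.79 -0.87  1.8  -0.33  1.48  1.95] [((np.float64(41.0), np.float64(73.6)), [-0.16, 0.13, 0.6]), ((np.float64(28.5), np.float64(68.2)), [-0.22, 0.08, 0.6]), ((np.float64(15.6), np.float64(53.7)), [-0.28, 0.03, 0.6]), ((np.float64(9.0), np.float64(21.3)), [-0.33, -0.01, 0.62]), ((np.float64(8.9), np.float64(-36.7)), [-0.38, -0.05, 0.62])] [ 3.01 -0.36  1.35  0.1   2.29  3.14]
```

```bash
for i in 1 2 3; do python3 -m crank '[{"x":-0.7,"y":-4.3,"z":-0.4,"turn":0},{"x":-0.7,"y":-4.3,"z":-0.4,"turn":0},{"x":-0.7,"y":-4.3,"z":-0.4,"turn":0},{"x":-0.7,"y":-4.3,"z":-0.4,"turn":0},{"x":-0.7,"y":-4.3,"z":-0.4,"turn":0}]' >/dev/null; done; python3 -c "from h import *;st()"; python3 -m crank '[{"x":0.4,"y":-4.7,"z":-1,"turn":0},{"x":0.4,"y":-4.7,"z":-1,"turn":0},{"x":0.4,"y":-4.7,"z":-1,"turn":0},{"x":0.4,"y":-4.7,"z":-1,"turn":0},{"x":0.4,"y":-4.7,"z":-1,"turn":0}]'>/dev/null; python3 -c "from h import *;st()"
```

```text
t 7.6 q [ 1.076 -0.686  2.17  -0.015  1.354 -0.036] tcp [0.142  0.4112 0.2589] F [ 0.3 -0.4  0.4] T [-0.12  0.06 -0.  ] w 0.996 g 0.0
axes x,y,z [[-0.895, 0.445, -0.026], [0.418, 0.858, 0.298], [0.155, 0.256, -0.954]]
t 8.1 q [ 1.371 -1.011  2.337 -0.114  1.611  0.25 ] tcp [0.0197 0.3121 0.2474] F [-1.3  0.9  0.1] T [-0.05  0.05  0.01] w 1.001 g 0.0
axes x,y,z [[-0.889, 0.454, -0.056], [0.432, 0.873, 0.224], [0.151, 0.175, -0.973]]
```

```bash
cat > t3.py <<'E'
from ik import *
import sys
def lev(q,a,n,w=.6):
    # pull along -azimuth a (world horizontal) n rows
    for i in range(n):
        pp,MM=F(q); d=MM.T@(-5*np.array([np.cos(a),np.sin(a),0])); q=step(q,*d,0,w)
    return q
if __name__=='__main__':
    q0=[1.371,-1.01,2.337,-.114,1.611,.25]; p0,M0=F(q0); 
    for az in (40,45,50,55):
      a=np.radians(az); u=np.array([np.cos(a),np.sin(a),0]); l=np.array([-u[1],u[0],0])
      for off in (.07,.075,.08):
        q,e,o=solve([a,-.8,2.2,0,1.6,-.2],.36*u+off*l+[0,0,.25],M0)
        r=[tilt(lev(q,a,n)) for n in (3,6,9,12)]
        print(az,off,round(e+o,3),q.round(2),[(float(x),float(y)) for x,y in r])
E
python3 t3.py
```

```text
40 0.07 0.0 [ 0.65 -0.87  2.27  0.05  1.51 -0.45] [(9.5, 45.3), (5.6, 23.8), (5.4, -12.1), (6.0, -18.7)]
40 0.075 0.0 [ 0.67 -0.86  2.27  0.04  1.51 -0.44] [(9.6, 44.8), (5.9, 22.9), (5.9, -8.1), (6.3, -12.9)]
40 0.08 0.0 [ 0.68 -0.86  2.26  0.04  1.51 -0.42] [(9.7, 44.3), (6.3, 22.4), (6.3, -4.6), (6.5, -7.7)]
45 0.07 0.0 [ 0.76 -0.86  2.27  0.02  1.51 -0.35] [(9.7, 42.8), (6.5, 18.3), (6.9, -8.5), (7.3, -12.0)]
45 0.075 0.0 [ 0.77 -0.86  2.27  0.02  1.5  -0.33] [(9.8, 42.4), (6.8, 18.3), (7.2, -5.1), (7.5, -7.4)]
45 0.08 0.0 [ 0.79 -0.86  2.26  0.02  1.5  -0.31] [(9.9, 42.1), (7.2, 18.5), (7.6, -1.9), (7.8, -3.4)]
50 0.07 0.0 [ 0.86 -0.86  2.27 -0.    1.5  -0.24] [(10.0, 40.7), (7.5, 15.4), (8.2, -4.8), (8.5, -6.5)]
50 0.075 0.0 [ 0.88 -0.86  2.26 -0.01  1.5  -0.23] [(10.1, 40.5), (7.8, 15.9), (8.5, -1.8), (8.7, -3.0)]
50 0.08 0.0 [ 0.9  -0.85  2.26 -0.01  1.5  -0.21] [(10.2, 40.3), (8.1, 16.5), (8.8, 1.0), (8.9, 0.3)]
55 0.07 0.0 [ 0.97 -0.85  2.26 -0.03  1.5  -0.14] [(10.3, 39.0), (8.5, 14.3), (9.4, -1.2), (9.6, -2.1)]
55 0.075 0.0 [ 0.98 -0.85  2.26 -0.03  1.5  -0.12] [(10.4, 39.0), (8.8, 15.1), (9.7, 1.5), (9.8, 0.9)]
55 0.08 0.0 [ 1.   -0.84  2.26 -0.03  1.5  -0.1 ] [(10.6, 38.9), (9.1, 15.9), (9.9, 4.0), (9.9, 3.8)]
```

```bash
cat > t4.py <<'E'
from t3 import *
q0=[1.371,-1.01,2.337,-.114,1.611,.25]; p0,M0=F(q0); res=[]
for az in range(10,90,10):
  a=np.radians(az); u=np.array([np.cos(a),np.sin(a),0]); l=np.array([-u[1],u[0],0])
  for z in (.06,.12,.18):
   for off in (.055,.075,.095):
    q,e,o=solve([a,-.8,2.2,0,1.6,-.2],.36*u+off*l+[0,0,z],M0)
    if e+o>.01: continue
    for n in range(2,15):
        q=lev(q,a,1); res.append((tilt(q)[0],tilt(q)[1],az,z,off,n-1,F(q)[0].round(3).tolist()))
res.sort(key=lambda r:r[0])
for r in res[:10]: print(r)
E
python3 t4.py
```

```text
(np.float64(0.4), np.float64(-176.1), 20, 0.12, 0.075, 10, [0.051, 0.254, 0.09])
(np.float64(0.4), np.float64(-65.3), 30, 0.12, 0.055, 9, [0.09, 0.242, 0.09])
(np.float64(0.7), np.float64(-150.4), 20, 0.06, 0.075, 10, [0.049, 0.253, 0.09])
(np.float64(0.7), np.float64(-91.7), 30, 0.06, 0.055, 9, [0.089, 0.241, 0.09])
(np.float64(0.7), np.float64(-105.5), 30, 0.18, 0.055, 9, [0.096, 0.246, 0.175])
(np.float64(0.8), np.float64(116.7), 20, 0.06, 0.075, 9, [0.091, 0.246, 0.09])
(np.float64(0.8), np.float64(55.4), 30, 0.06, 0.055, 8, [0.121, 0.235, 0.09])
(np.float64(0.8), np.float64(63.7), 30, 0.18, 0.055, 8, [0.127, 0.239, 0.176])
(np.float64(0.9), np.float64(132.5), 10, 0.06, 0.095, 12, [-0.046, 0.26, 0.09])
(np.float64(0.9), np.float64(132.5), 10, 0.06, 0.095, 13, [-0.095, 0.251, 0.09])
```

```bash
python3 -m crank '[{"x":-4.5,"y":0.45,"z":1.5,"turn":0},{"x":-4.5,"y":0.45,"z":1.5,"turn":0},{"x":-4.5,"y":0.45,"z":1.5,"turn":0},{"x":-4.5,"y":0.45,"z":1.5,"turn":0},{"x":-4.5,"y":0.45,"z":1.5,"turn":0}]' >/dev/null;  python3 -m crank '[{"x":-4.5,"y":0.45,"z":1.5,"turn":0}]'>/dev/null; python3 -c "
from h import *;s,M=st()
from t3 import *
q=s['joint_pos']
for az in (10,20,30,40,50):
  a=np.radians(az); d=M.T@(-5*np.array([np.cos(a),np.sin(a),0])); print(az,d.round(1),[tuple(map(float,tilt(lev(q,a,n)))) for n in (3,5,7,9,11)])"
```

```text
t 8.7 q [ 0.442 -0.794  2.338  0.082  1.381 -0.671] tcp [0.2914 0.2449 0.1854] F [0.6 1.1 0.6] T [-0.03  0.05  0.01] w 1.0 g 0.0
axes x,y,z [[-0.888, 0.454, -0.069], [0.431, 0.876, 0.219], [0.16, 0.165, -0.973]]
10 [ 4.  -2.9 -0.9] [(10.9, 43.8), (9.2, 38.1), (8.8, 34.3), (8.8, 34.3), (8.8, 34.3)]
20 [ 3.4 -3.5 -1. ] [(10.2, 44.6), (7.6, 37.7), (6.4, 25.3), (6.2, 18.1), (6.2, 18.1)]
30 [ 2.7 -4.1 -1.1] [(9.8, 46.5), (6.4, 43.8), (3.5, 27.2), (2.7, -22.4), (3.8, -47.3)]
40 [ 1.9 -4.5 -1.1] [(9.7, 48.9), (6.2, 55.9), (3.0, 80.5), (2.7, 158.4), (5.7, -171.8)]
50 [ 1.1 -4.7 -1.1] [(10.0, 50.8), (7.2, 63.3), (5.9, 86.7), (6.4, 107.0), (7.3, 113.8)]
```

```bash
python3 -m crank '[{"x":2.3,"y":-4.3,"z":-1,"turn":0},{"x":2.3,"y":-4.3,"z":-1,"turn":0},{"x":2.3,"y":-4.3,"z":-0.8,"turn":0},{"x":2.3,"y":-4.3,"z":-0.6,"turn":0},{"x":2.3,"y":-4.3,"z":-0.5,"turn":0}]' >/dev/null;  cat > t5.py <<'E'
from h import *;s,M=st()
from t3 import *
q=s['joint_pos']; print('tilt',tilt(q))
for az in map(int,__import__('sys').argv[1:]):
  a=np.radians(az); d=M.T@(-5*np.array([np.cos(a),np.sin(a),0])); print(az,d.round(1),[tuple(map(float,tilt(lev(q,a,n)))) for n in (1,2,3,4,5,6)])
E
python3 t5.py 0 20 30 40 50 60 80
```

```text
t 9.2 q [ 0.506 -1.011  2.449  0.041  1.602 -0.599] tcp [0.2072 0.2126 0.1725] F [ 0.7  0.3 -0.4] T [-0.01  0.02 -0.03] w 0.999 g 0.0
axes x,y,z [[-0.894, 0.447, -0.024], [0.443, 0.89, 0.107], [0.069, 0.085, -0.994]]
tilt (np.float64(6.3), np.float64(51.1))
0 [ 4.5 -2.2 -0.3] [(5.1, 50.4), (4.2, 47.4), (3.6, 42.6), (3.3, 38.6), (3.3, 38.6), (3.3, 38.6)]
20 [ 3.4 -3.6 -0.5] [(4.7, 51.2), (3.1, 48.3), (1.9, 36.2), (1.2, -2.8), (1.5, -44.6), (2.0, -57.8)]
30 [ 2.8 -4.1 -0.5] [(4.5, 52.0), (2.8, 51.6), (1.2, 43.0), (0.6, -75.2), (2.0, -99.2), (3.3, -100.0)]
40 [ 2.  -4.6 -0.5] [(4.5, 53.0), (2.7, 56.6), (0.9, 71.0), (1.0, -145.3), (2.7, -132.7), (4.5, -128.6)]
50 [ 1.2 -4.8 -0.5] [(4.5, 53.9), (2.7, 61.5), (1.2, 93.5), (1.5, 177.4), (3.1, -161.2), (4.8, -155.9)]
60 [ 0.3 -5.  -0.5] [(4.5, 54.7), (3.0, 64.5), (1.8, 94.1), (1.9, 145.8), (3.0, 169.5), (4.2, 176.3)]
80 [-1.4 -4.8 -0.5] [(4.9, 54.9), (3.8, 63.2), (3.1, 76.6), (2.9, 91.1), (2.9, 100.4), (3.0, 102.7)]
```

```bash
python3 -m crank '[{"x":2.4,"y":-4.3,"z":-0.4,"turn":0},{"x":2.4,"y":-4.3,"z":-0.3,"turn":0},{"x":2.4,"y":-4.3,"z":-0.1,"turn":0},{"x":0.8,"y":-1.5,"z":0,"turn":0}]' >/dev/null; cat > go.py <<'E'
# usage: go.py x y z -> shift in tool cm from the measured TCP
from h import *;import sys
s,M=st(); t=np.array(list(map(float,sys.argv[1:4]))); print('tool cm',(M.T@(t-s['tool_pos'])*100).round(2)); z=M[:,2]; print('tilt',np.degrees(np.arccos(-z[2])).round(2),'yaxis az',np.degrees(np.arctan2(M[1,1],M[0,1])).round(1))
E
python3 go.py .4096 .3264 .12
```

```text
t 9.6 q [ 0.684 -1.011  2.46   0.004  1.681 -0.427] tcp [0.1533 0.2221 0.1643] F [0.5 0.2 0.3] T [ 0.01  0.04 -0.05] w 0.993 g 0.0
axes x,y,z [[-0.896, 0.443, -0.002], [0.443, 0.896, 0.013], [0.007, 0.011, -1.0]]
tool cm [-18.34  20.65   4.72]
tilt 0.74 yaxis az 63.7
```

```bash
python3 -m crank '[{"x":-2.62,"y":2.95,"z":0.67,"turn":0},{"x":-2.62,"y":2.95,"z":0.67,"turn":0},{"x":-2.62,"y":2.95,"z":0.67,"turn":0},{"x":-2.62,"y":2.95,"z":0.67,"turn":0},{"x":-2.62,"y":2.95,"z":0.67,"turn":0}]' >/dev/null; python3 -m crank '[{"x":-2.62,"y":2.95,"z":0.67,"turn":0},{"x":-2.62,"y":2.95,"z":0.67,"turn":0},{"x":0,"y":0,"z":0,"turn":-0.125},{"x":0,"y":0,"z":0,"turn":-0.125},{"x":0,"y":0,"z":0,"turn":-0.125}]' >/dev/null; python3 -m crank '[{"x":0,"y":0,"z":0,"turn":-0.125},{"x":0,"y":0,"z":0,"turn":0}]' 50 >/dev/null; python3 go.py .4096 .3264 .017; python3 -c "
from h import *
p,d=manip.grab_frame('top'); cv2.imwrite('pics/a1.png',cv2.resize(p[240:400,100:260,::-1],None,fx=3.5,fy=3.5))"
```

```text
t 10.8 q [ 0.524 -0.105  1.956  0.005  1.274 -1.086] tcp [0.4119 0.3254 0.1218] F [-0.6  0.6  0.3] T [-0.03  0.07 -0.03] w 0.692 g 0.0
axes x,y,z [[-0.999, -0.038, -0.012], [-0.038, 0.999, 0.012], [0.012, 0.013, -1.0]]
tool cm [ 0.36 -0.02 10.48]
tilt 0.98 yaxis az 92.2
```

View pics/a1.png

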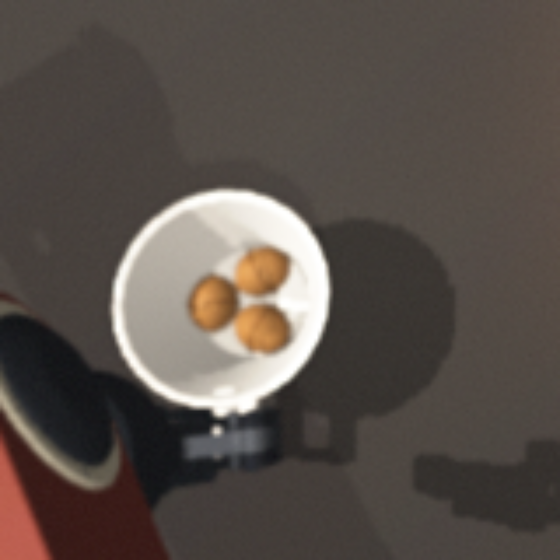

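```bash
python3 -m crank '[{"x":0.36,"y":0,"z":4,"turn":0},{"x":0,"y":0,"z":4,"turn":0},{"x":0,"y":0,"z":2.3,"turn":0},{"x":0,"y":0,"z":0,"turn":0}]' 50; python3 -m crank '[{"x":0,"y":0,"z":0,"turn":0},{"x":0,"y":0,"z":0,"turn":0},{"x":0,"y":0,"z":0,"turn":0},{"x":0,"y":0,"z":0,"turn":0},{"x":0,"y":0,"z":0,"turn":0}]' 0
```

```text
time: 11.25
tool_pos: [0.4053, 0.3239, 0.0128]
tool_rot: [0.001, -0.018, 1.0, 0.003]
contact_force: [-0.5, -0.3, -0.4]
gripper_width: 0.5
grasp_force: 0.0
time: 11.75
tool_pos: [0.4096, 0.3263, 0.018]
tool_rot: [0.005, -0.018, 1.0, 0.006]
contact_force: [-2.2, 0.5, 8.0]
gripper_width: 0.126
grasp_force: 58.8
```

```bash
python3 -m crank '[{"x":0,"y":0,"z":-0.7,"turn":0},{"x":0,"y":0,"z":-0.8,"turn":0},{"x":0,"y":0,"z":0,"turn":-0.127},{"x":0,"y":0,"z":0,"turn":-0.127},{"x":0,"y":0,"z":0,"turn":-0.127}]' >/dev/null; python3 -m crank '[{"x":0,"y":0,"z":0,"turn":-0.127},{"x":0,"y":0,"z":0,"turn":-0.127},{"x":0,"y":0,"z":0,"turn":-0.127},{"x":0,"y":0,"z":0,"turn":-0.127},{"x":0,"y":0,"z":0,"turn":-0.127}]' >/dev/null;  python3 -m crank '[{"x":0,"y":0,"z":0,"turn":-0.127},{"x":0,"y":0,"z":0,"turn":-0.127},{"x":0,"y":0,"z":0,"turn":0}]'; python3 go.py .4096 .3263 .018
```

```text
time: 13.05
tool_pos: [0.4074, 0.3246, 0.0303]
tool_rot: [0.005, -0.608, 0.794, 0.002]
contact_force: [-0.4, -0.4, -2.5]
gripper_width: 0.127
grasp_force: 58.4
t 13.05 q [ 0.527  0.018  2.009  0.006  1.106 -2.353] tcp [0.4074 0.3246 0.0303] F [-0.4 -0.4 -2.5] T [-0.17  0.01 -0.03] w 0.127 g 58.4
axes x,y,z [[-0.261, -0.965, -0.01], [-0.965, 0.261, -0.003], [0.005, 0.009, -1.0]]
tool cm [-0.21 -0.16  1.23]
tilt 0.59 yaxis az 164.9
```

```bash
python3 -m crank '[{"x":0,"y":0,"z":0.6,"turn":0},{"x":0,"y":0,"z":0.5,"turn":0},{"x":0,"y":0,"z":0,"turn":0}]'; python3 -m crank '[{"x":0,"y":0,"z":0,"turn":0},{"x":0,"y":0,"z":0,"turn":0},{"x":0,"y":0,"z":0,"turn":0},{"x":0,"y":0,"z":0,"turn":0}]' 60;  python3 -m crank '[{"x":0,"y":0,"z":-3,"turn":0},{"x":0,"y":0,"z":-5,"turn":0},{"x":0,"y":0,"z":-5,"turn":0},{"x":0,"y":0,"z":-5,"turn":0},{"x":0,"y":0,"z":-5,"turn":0}]' >/dev/null; cat > t6.py <<'E'
from t3 import *
from h import st
s,_=st(); q0=s['joint_pos']; M0=F(q0)[1]
# go to stretched pose at j1=az, then push outward
for az in (75,):
  a=np.radians(az); u=np.array([np.cos(a),np.sin(a),0]); l=np.array([-u[1],u[0],0])
  for z in (.3,.4,.5,.6):
    for off in (.075,):
      q,e,o=solve([a,.8,.3,0,2,-1.5],.93*u+off*l+[0,0,z],M0); out=[]
      for n in range(30):
        p,M=F(q); d=u-M[:,2]*(u@M[:,2]); d/=np.linalg.norm(d)   # push perpendicular to tool z, outward/up
        q=step(q,*(M.T@d*5),0,.6)
        if n%5==4: out.append(tuple(map(float,tilt(q))))
      print(az,z,off,round(e+o,3),out,q.round(2),F(q)[0].round(2))
E
python3 t6.py
```

```text
time: 13.35
tool_pos: [0.4075, 0.3248, 0.0186]
tool_rot: [0.005, -0.607, 0.794, 0.002]
contact_force: [0.1, 1.0, -2.0]
gripper_width: 0.135
grasp_force: 58.4
time: 13.75
tool_pos: [0.4079, 0.3251, 0.0195]
tool_rot: [0.005, -0.608, 0.794, 0.002]
contact_force: [-0.4, 0.1, 0.9]
gripper_width: 0.598
grasp_force: 0.0
t 14.25 q [ 0.525 -0.224  1.839  0.005  1.516 -2.353] tcp [0.4061 0.3226 0.2515] F [0.3 1.4 0.7] T [ 0.04 -0.02 -0.01] w 0.601 g 0.0
axes x,y,z [[-0.261, -0.965, -0.011], [-0.965, 0.261, -0.003], [0.006, 0.01, -1.0]]
75 0.3 0.075 0.0 [(7.5, 77.1), (16.5, 77.7), (25.6, 77.6), (34.4, 77.4), (42.8, 77.2), (50.8, 76.9)] [ 1.24  0.98  0.06  0.09  1.22 -1.63] [0.28 1.11 0.52]
75 0.4 0.075 0.0 [(8.5, 77.4), (17.5, 77.8), (26.6, 77.6), (35.5, 77.4), (44.1, 77.2), (52.2, 76.9)] [ 1.24  0.94  0.06  0.09  1.24 -1.63] [0.28 1.1  0.57]
75 0.5 0.075 0.042 [(9.0, 77.5), (17.9, 77.8), (27.0, 77.6), (36.0, 77.4), (44.6, 77.2), (52.9, 76.9)] [ 1.23  0.91  0.06  0.09  1.26 -1.63] [0.28 1.08 0.6 ]
75 0.6 0.075 0.104 [(9.3, 77.5), (18.0, 77.8), (27.1, 77.6), (36.1, 77.4), (44.9, 77.2), (53.3, 76.9)] [ 1.23  0.88  0.06  0.09  1.28 -1.63] [0.27 1.07 0.63]
```

```bash
for i in 1 2; do python3 -m crank '[{"x":-3.65,"y":2.75,"z":-1.05,"turn":0},{"x":-3.65,"y":2.75,"z":-1.05,"turn":0},{"x":-3.65,"y":2.75,"z":-1.05,"turn":0},{"x":-3.65,"y":2.75,"z":-1.05,"turn":0},{"x":-3.65,"y":2.75,"z":-1.05,"turn":0}]' >/dev/null; done;  python3 -m crank '[{"x":-3.65,"y":2.75,"z":-1.05,"turn":0},{"x":-3.65,"y":2.75,"z":-1.05,"turn":0},{"x":-3.65,"y":2.75,"z":-1.05,"turn":0},{"x":-3.65,"y":2.75,"z":-1.05,"turn":0}]' >/dev/null; for i in 1 2 3; do python3 -m crank '[{"x":-5,"y":0,"z":0,"turn":0},{"x":-5,"y":0,"z":0,"turn":0},{"x":-5,"y":0,"z":0,"turn":0},{"x":-5,"y":0,"z":0,"turn":0},{"x":-5,"y":0,"z":0,"turn":0}]' >/dev/null; done; python3 -c "
from h import *;s,M=st()
from ik import tilt; print(tilt(s['joint_pos']))"
```

```text
t 17.15 q [ 1.267  1.102  0.056  0.035  1.551 -1.603] tcp [0.2469 1.0697 0.3337] F [-0.2  0.4 -0.9] T [-0.2   0.03  0.01] w 0.601 g 0.0
axes x,y,z [[-0.241, -0.875, -0.42], [-0.966, 0.257, 0.018], [0.092, 0.41, -0.907]]
(np.float64(24.9), np.float64(77.4))
```

```bash
for i in 1 2; do python3 -m crank '[{"x":-5,"y":0,"z":0,"turn":0},{"x":-5,"y":0,"z":0,"turn":0},{"x":-5,"y":0,"z":0,"turn":0},{"x":-5,"y":0,"z":0,"turn":0},{"x":-5,"y":0,"z":0,"turn":0}]' >/dev/null; done; python3 -m crank '[{"x":-5,"y":0,"z":0,"turn":0},{"x":-3,"y":0,"z":0,"turn":0}]' >/dev/null; python3 -c "
from h import *;s,M=st()
from ik import tilt; print(tilt(s['joint_pos']))
p,d=manip.grab_frame('top'); cv2.imwrite('pics/a2.png',p[...,::-1])"
```

```text
t 18.35 q [ 1.247  1.005  0.055  0.069  1.31  -1.62 ] tcp [0.2726 1.1039 0.4819] F [ 0.1 -0.5  0.2] T [-0.38  0.02  0.04] w 0.596 g 0.0
axes x,y,z [[-0.198, -0.687, -0.699], [-0.967, 0.252, 0.026], [0.158, 0.681, -0.715]]
(np.float64(44.4), np.float64(76.9))
```

View pics/a2.png

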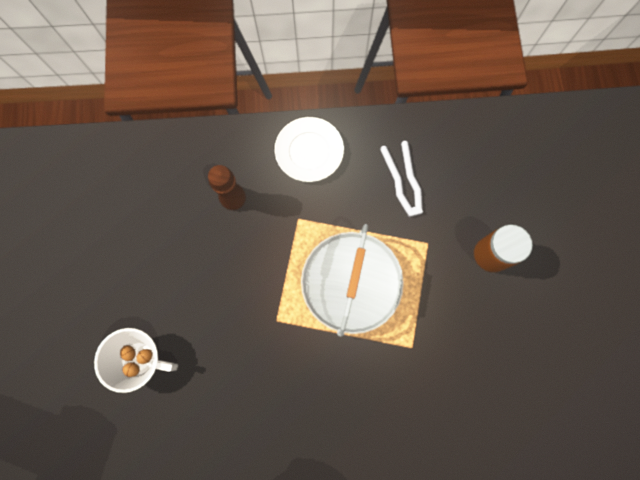

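```bash
cat > t7.py <<'E'
from ik import *
from h import onz,st
import cv2
im=cv2.imread('pics/a2.png'); hsv=cv2.cvtColor(im,cv2.COLOR_BGR2HSV).astype(int);H,S,V=hsv[...,0],hsv[...,1],hsv[...,2]
m=((S<80)&(V>110)).astype(np.uint8); m[:310]=0;m[:,200:]=0;m[410:]=0
cn=max(cv2.findContours(m,0,2)[0],key=cv2.contourArea)[:,0]
e=cv2.fitEllipse(cn[cn[:,0]<148].astype(np.float32)); C=onz('top',*e[0],.062); h=cn[cn[:,0]>172]; hp=h.mean(0); Hh=onz('top',*hp,.05)
az=np.arctan2(*(C-Hh)[1::-1]); print('cup',e,C,hp,Hh,np.degrees(az),np.linalg.norm((C-Hh)[:2]))
hp=C[:2]-.076*np.array([np.cos(az),np.sin(az)]); print('handle',hp)
b=(H<18)&(S>120)&(V>120); sub=np.zeros_like(m); sub[243:304,340:372]=b[243:304,340:372]
k=cv2.morphologyEx(sub,cv2.MORPH_OPEN,np.ones((5,5),np.uint8)); n,l,stt,c=cv2.connectedComponentsWithStats(k); i=1+stt[1:,4].argmax()
r=cv2.minAreaRect(np.argwhere(l==i)[:,::-1].astype(np.float32)); bx=cv2.boxPoints(r); W=np.array([onz('top',*p,.163)[:2] for p in bx]); print('bar',r,onz('top',*r[0],.158),W.round(4).tolist())
d=[W[1]-W[0],W[2]-W[1]]; d=max(d,key=np.linalg.norm); print('bar az',np.degrees(np.arctan2(d[1],d[0])),[np.linalg.norm(x) for x in (W[1]-W[0],W[2]-W[1])])
s,M=st(); M=M@np.diag([-1,-1,1]); tz=M[:,2]; T=np.r_[hp,.036]+.0187*tz; A=T-.12*tz; B=A+[0,0,.08]
for nme,a,bb in (('cur->B',s['tool_pos'],B),('B->A',B,A),('A->T',A,T)): print(nme,bb.round(4),'tool after half turn',(M.T@(bb-a)*100).round(2))
q=s['joint_pos'].copy(); q[5]+=np.pi
for f in np.linspace(0,1,8): q,er,o=solve(q,s['tool_pos']*(1-f)+B*f,M); 
print(q.round(2),er,o); q,er,o=solve(q,T,M); print(q.round(2),er,o)
E
python3 t7.py
```

```text
cup ((125.46746826171875, 359.95965576171875), (61.1186637878418, 67.5197982788086), 41.360870361328125) [0.42655548 0.39716121 0.062     ] [175.5  366.75] [0.40692318 0.30829795 0.05      ] 77.54192853028974 0.09100607444775313
handle [0.41016037 0.3229507 ]
bar ((355.6587829589844, 272.5352783203125), (7.37563419342041, 49.13473892211914), 12.52880859375) [ 0.54569591 -0.03828047  0.158     ] [[0.5061, -0.0191], [0.5885, -0.0447], [0.5847, -0.057], [0.5025, -0.0312]]
bar az -17.216075028692586 [np.float64(0.08629331897300675), np.float64(0.012892878738543416)]
t 18.4 q [ 1.247  1.003  0.055  0.069  1.31  -1.62 ] tcp [0.2727 1.1036 0.4836] F [ 0.3 -0.2  1.7] T [-0.28  0.06  0.06] w 0.598 g 0.0
axes x,y,z [[-0.197, -0.686, -0.7], [-0.967, 0.252, 0.026], [0.159, 0.683, -0.713]]
cur->B [0.3941 0.2538 0.1883] tool after half turn [-76.58  33.92 -35.  ]
B->A [0.3941 0.2538 0.1083] tool after half turn [-5.6   0.21  5.71]
A->T [0.4131 0.3357 0.0227] tool after half turn [ 0. -0. 12.]
[-0.03 -0.58  2.34  0.79  1.3   0.04] 7.36464792735086e-15 9.763985257400451e-16
[ 0.18 -0.1   2.31  1.01  0.86 -0.21] 6.225229878885487e-11 1.3667095022246174e-11
```

```bash
for i in 1 2 3 4; do python3 -m crank '[{"x":0,"y":0,"z":-1.67,"turn":0.1496},{"x":0,"y":0,"z":-1.67,"turn":0.1496},{"x":0,"y":0,"z":-1.67,"turn":0.1496},{"x":0,"y":0,"z":-1.67,"turn":0.1496},{"x":0,"y":0,"z":-1.67,"turn":0.1496}]' >/dev/null; done; python3 -m crank '[{"x":0,"y":0,"z":-1.6,"turn":0.1496}]' >/dev/null; for i in 1 2 3; do python3 -m crank '[{"x":-4.5,"y":2,"z":0,"turn":0},{"x":-4.5,"y":2,"z":0,"turn":0},{"x":-4.5,"y":2,"z":0,"turn":0},{"x":-4.5,"y":2,"z":0,"turn":0},{"x":-4.5,"y":2,"z":0,"turn":0}]' >/dev/null; done; python3 -m crank '[{"x":-4.5,"y":2,"z":0,"turn":0},{"x":-4.5,"y":2,"z":0,"turn":0},{"x":0,"y":0,"z":0,"turn":0}]' >/dev/null; cat > g2.py <<'E'
from h import *;import sys
s,M=st(); tz=M[:,2]; T=np.array([.4102,.3230,.036])+.0187*tz
for b in (.12,0): print(b,((T-b*tz-s['tool_pos'])@M*100).round(2))
E
python3 g2.py
```

```text
t 22.3 q [-0.036 -0.578  2.34   0.785  1.301  0.051] tcp [0.3939 0.2505 0.1842] F [-0.7  0.2 -0.5] T [-0.37  0.11  0.02] w 0.601 g 0.0
axes x,y,z [[0.209, 0.69, 0.693], [0.965, -0.259, -0.033], [0.157, 0.676, -0.72]]
0.12 [-4.93  0.19  5.69]
0 [-4.93  0.19 17.69]
```

```bash
python3 -m crank '[{"x":-2.5,"y":0.1,"z":2.8,"turn":0},{"x":-2.5,"y":0.1,"z":2.8,"turn":0},{"x":0,"y":0,"z":4,"turn":-0.048},{"x":0,"y":0,"z":0,"turn":0}]' >/dev/null; python3 g2.py; python3 -c "
from h import *
p,d=manip.grab_frame('scene'); cv2.imwrite('pics/a3.png',cv2.resize(p[200:360,380:600,::-1],None,fx=3,fy=3))"
```

```text
t 22.7 q [ 0.062 -0.337  2.371  0.874  1.057 -0.153] tcp [0.3981 0.286  0.0814] F [-0.5  0.6 -0.6] T [-0.36  0.12  0.06] w 0.597 g 0.0
axes x,y,z [[0.155, 0.702, 0.695], [0.977, -0.215, -0.001], [0.148, 0.679, -0.719]]
0.12 [-0.36  0.39 -4.18]
0 [-0.36  0.39  7.82]
```

View pics/a3.png

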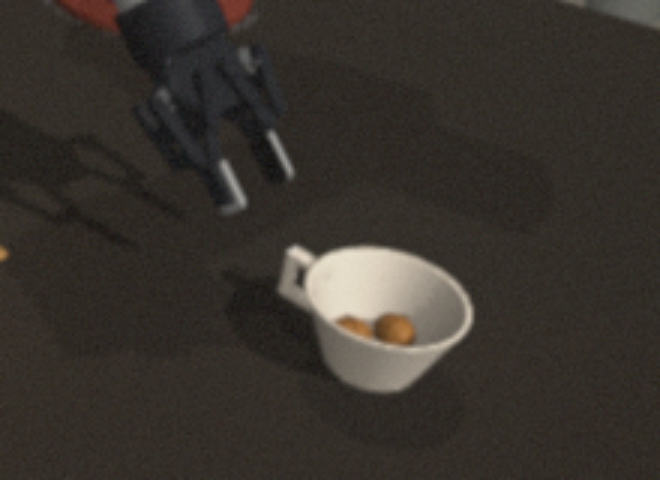

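```bash
python3 -m crank '[{"x":-0.36,"y":0.39,"z":2.5,"turn":0},{"x":0,"y":0,"z":2.8,"turn":0},{"x":0,"y":0,"z":2.5,"turn":0},{"x":0,"y":0,"z":0,"turn":0},{"x":0,"y":0,"z":0,"turn":0}]' ; python3 g2.py;  python3 -m crank '[{"x":0,"y":0,"z":0,"turn":0},{"x":0,"y":0,"z":0,"turn":0},{"x":0,"y":0,"z":0,"turn":0},{"x":0,"y":0,"z":0,"turn":0},{"x":0,"y":0,"z":0,"turn":0}]' 0
```

```text
time: 23.25
tool_pos: [0.4182, 0.3343, 0.0295]
tool_rot: [-0.232, 0.722, 0.581, 0.297]
contact_force: [-0.3, -1.1, 0.2]
gripper_width: 0.601
grasp_force: 0.0
t 23.25 q [ 0.182 -0.111  2.301  0.989  0.872 -0.241] tcp [0.4182 0.3343 0.0295] F [-0.3 -1.1  0.2] T [-0.35  0.1   0.03] w 0.601 g 0.0
axes x,y,z [[0.149, 0.701, 0.698], [0.976, -0.218, 0.01], [0.159, 0.679, -0.716]]
0.12 [ -0.46  -0.53 -11.5 ]
0 [-0.46 -0.53  0.5 ]
time: 23.75
tool_pos: [0.418, 0.3338, 0.0285]
tool_rot: [-0.232, 0.722, 0.58, 0.296]
contact_force: [-1.5, -3.2, 6.4]
gripper_width: 0.127
grasp_force: 58.4
```

```bash
python3 -m crank '[{"x":1.4,"y":0,"z":-1.43,"turn":0},{"x":2.8,"y":0,"z":-2.87,"turn":0},{"x":2.8,"y":0,"z":-2.87,"turn":0},{"x":2.8,"y":0,"z":-2.87,"turn":0},{"x":1.4,"y":0,"z":-1.43,"turn":0}]'; for i in 1 2; do python3 -m crank '[{"x":-1.87,"y":1.68,"z":-1.79,"turn":0},{"x":-1.87,"y":1.68,"z":-1.79,"turn":0},{"x":-1.87,"y":1.68,"z":-1.79,"turn":0},{"x":-1.87,"y":1.68,"z":-1.79,"turn":0},{"x":-1.87,"y":1.68,"z":-1.79,"turn":0}]'>/dev/null; done;  python3 -m crank '[{"x":0,"y":0,"z":0,"turn":0}]'>/dev/null; python3 go.py .526 .045 .187; python3 -c "
from h import *
p,d=manip.grab_frame('top'); q,d=manip.grab_frame('scene'); cv2.imwrite('pics/a4.png',np.hstack([cv2.resize(p[150:400,200:500,::-1],None,fx=1.3,fy=1.3),cv2.resize(q[100:350,200:500,::-1],None,fx=1.3,fy=1.3)]))"
```

```text
time: 24.25
tool_pos: [0.4172, 0.3345, 0.1915]
tool_rot: [-0.231, 0.722, 0.581, 0.298]
contact_force: [0.4, -0.6, -0.6]
gripper_width: 0.128
grasp_force: 58.7
t 25.35 q [-0.446 -0.134  2.008  0.749  1.497 -0.372] tcp [0.5247 0.0419 0.1864] F [ 0.2  0.1 -1.9] T [-0.7   0.14  0.03] w 0.129 g 58.8
axes x,y,z [[0.155, 0.702, 0.695], [0.975, -0.223, 0.008], [0.16, 0.676, -0.719]]
tool cm [0.28 0.06 0.19]
tilt 44.03 yaxis az -12.9
```

View pics/a4.png

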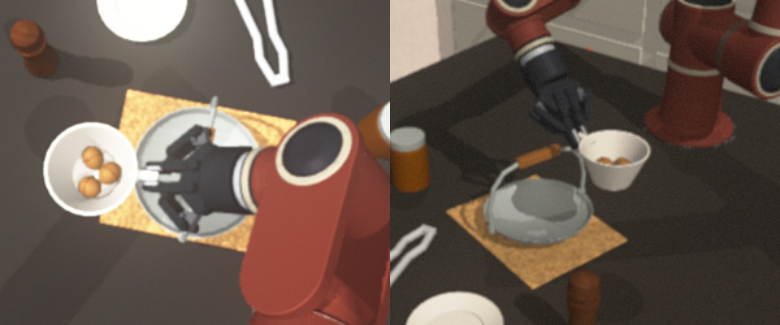

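```bash
for i in 1 2; do python3 -m crank '[{"x":0,"y":0,"z":0,"turn":0.12},{"x":0,"y":0,"z":0,"turn":0.12},{"x":0,"y":0,"z":0,"turn":0.12},{"x":0,"y":0,"z":0,"turn":0.12},{"x":0,"y":0,"z":0,"turn":0.12}]'>/dev/null; done; python3 -m crank '[{"x":0,"y":0,"z":0,"turn":0.12},{"x":0,"y":0,"z":0,"turn":0.12},{"x":0,"y":0,"z":0,"turn":0.12},{"x":0,"y":0,"z":0,"turn":0.12},{"x":0,"y":0,"z":0,"turn":0.1}]'; for i in 1 2 3; do python3 -m crank '[{"x":0,"y":0,"z":0,"turn":0.08},{"x":0,"y":0,"z":0,"turn":0.08},{"x":0,"y":0,"z":0,"turn":0.08},{"x":0,"y":0,"z":0,"turn":0.08},{"x":0,"y":0,"z":0,"turn":0.08}]'; done; python3 -c "
from h import *;st()
p,d=manip.grab_frame('top'); q,d=manip.grab_frame('scene'); cv2.imwrite('pics/a5.png',np.hstack([cv2.resize(p[150:400,200:500,::-1],None,fx=1.3,fy=1.3),cv2.resize(q[100:350,200:500,::-1],None,fx=1.3,fy=1.3)]))"
```

```text
time: 26.95
tool_pos: [0.5224, 0.0465, 0.1864]
tool_rot: [-0.376, 0.905, -0.198, 0.004]
contact_force: [-0.3, 0.3, -2.7]
gripper_width: 0.125
grasp_force: 58.8
time: 27.45
tool_pos: [0.5224, 0.0465, 0.1864]
tool_rot: [-0.369, 0.848, -0.373, -0.071]
contact_force: [-0.4, -0.3, -1.5]
gripper_width: 0.124
grasp_force: 58.8
time: 27.95
tool_pos: [0.5226, 0.0466, 0.1866]
tool_rot: [-0.348, 0.757, -0.534, -0.142]
contact_force: [0.1, -0.2, -1.9]
gripper_width: 0.127
grasp_force: 58.9
time: 28.45
tool_pos: [0.5226, 0.0466, 0.1866]
tool_rot: [0.313, -0.636, 0.674, 0.209]
contact_force: [-0.5, 0.5, -1.6]
gripper_width: 0.128
grasp_force: 58.9
t 28.45 q [-0.439 -0.139  2.013  0.751  1.498  2.612] tcp [0.5226 0.0466 0.1866] F [-0.5  0.5 -1.6] T [-0.53  0.13 -0.01] w 0.128 g 58.9
axes x,y,z [[0.005, -0.727, -0.687], [-0.988, 0.104, -0.116], [0.156, 0.679, -0.717]]
```

View pics/a5.png

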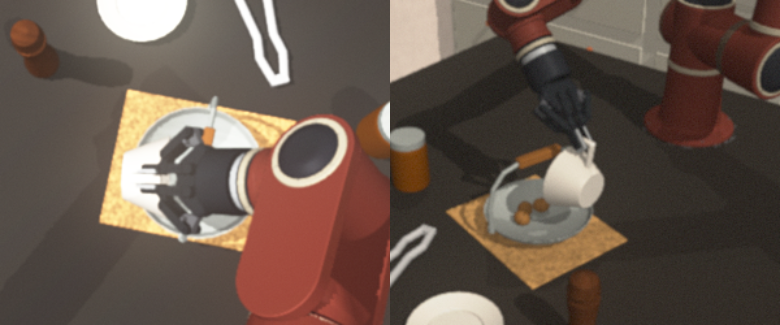

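```bash
for i in 1 2 3 4; do python3 -m crank '[{"x":0,"y":0,"z":0,"turn":-0.149},{"x":0,"y":0,"z":0,"turn":-0.149},{"x":0,"y":0,"z":0,"turn":-0.149},{"x":0,"y":0,"z":0,"turn":-0.149},{"x":0,"y":0,"z":0,"turn":-0.149}]'>/dev/null; done; python3 -m crank '[{"x":2.67,"y":-2.4,"z":2.56,"turn":0},{"x":2.67,"y":-2.4,"z":2.56,"turn":0},{"x":2.67,"y":-2.4,"z":2.56,"turn":0},{"x":2.67,"y":-2.4,"z":2.56,"turn":0},{"x":2.67,"y":-2.4,"z":2.56,"turn":0}]'>/dev/null; python3 -m crank '[{"x":2.67,"y":-2.4,"z":2.56,"turn":0},{"x":2.67,"y":-2.4,"z":2.56,"turn":0},{"x":0,"y":0,"z":0,"turn":0}]'>/dev/null; python3 go.py .418 .3338 .0285; python3 -c "
from h import *
p,d=manip.grab_frame('top'); q,d=manip.grab_frame('scene'); cv2.imwrite('pics/a6.png',np.hstack([cv2.resize(p[170:420,60:420,::-1],None,fx=1.1,fy=1.1),cv2.resize(q[100:350,240:600,::-1],None,fx=1.1,fy=1.1)]))"
```

```text
t 31.35 q [ 0.195 -0.431  2.242  0.792  1.114  0.116] tcp [0.4114 0.3389 0.1869] F [-0.2 -0.6 -2.3] T [-0.59  0.06  0.02] w 0.128 g 59.0
axes x,y,z [[0.144, 0.703, 0.697], [0.978, -0.208, 0.007], [0.15, 0.681, -0.717]]
tool cm [-11.31   0.63  11.11]
tilt 44.18 yaxis az -12.0
```

View pics/a6.png

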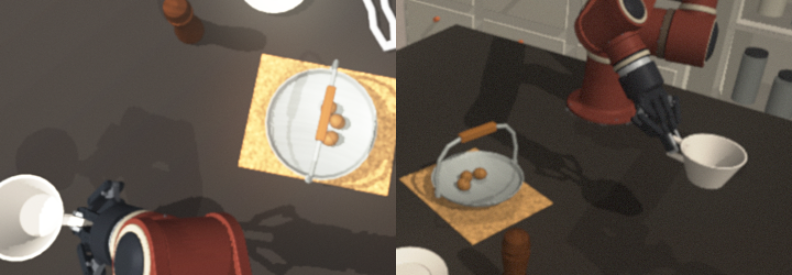

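```bash
python3 -m crank '[{"x":-2.5,"y":0,"z":2.57,"turn":0},{"x":-2.5,"y":0,"z":2.57,"turn":0},{"x":-2.5,"y":0,"z":2.57,"turn":0},{"x":-2,"y":0,"z":2.05,"turn":0},{"x":-1,"y":0,"z":1.03,"turn":0}]'; python3 -m crank '[{"x":-0.3,"y":0,"z":0.3,"turn":0},{"x":-0.2,"y":0,"z":0.2,"turn":0},{"x":0,"y":0,"z":0,"turn":0}]'; python3 -c "from h import *;st()"
```

```text
time: 31.95
tool_pos: [0.416, 0.3324, 0.0334]
tool_rot: [-0.232, 0.724, 0.58, 0.294]
contact_force: [0.5, -1.2, -1.2]
gripper_width: 0.129
grasp_force: 59.1
time: 32.25
tool_pos: [0.4183, 0.3337, 0.0305]
tool_rot: [-0.232, 0.722, 0.58, 0.296]
contact_force: [-0.3, 0.0, -2.1]
gripper_width: 0.128
grasp_force: 59.1
t 32.25 q [ 0.182 -0.114  2.302  0.985  0.873 -0.235] tcp [0.4183 0.3337 0.0305] F [-0.3  0.  -2.1] T [-0.57  0.11  0.06] w 0.128 g 59.1
axes x,y,z [[0.151, 0.701, 0.697], [0.976, -0.219, 0.009], [0.159, 0.679, -0.717]]
```

```bash
python3 -m crank '[{"x":-0.15,"y":0,"z":0.15,"turn":0},{"x":-0.05,"y":0,"z":0.05,"turn":0},{"x":0,"y":0,"z":0,"turn":0}]'; python3 -m crank '[{"x":0,"y":0,"z":0,"turn":0},{"x":0,"y":0,"z":0,"turn":0},{"x":0,"y":0,"z":0,"turn":0},{"x":0,"y":0,"z":0,"turn":0}]' 60; python3 -m crank '[{"x":0,"y":0,"z":-2,"turn":0},{"x":0,"y":0,"z":-3,"turn":0},{"x":0,"y":0,"z":-4,"turn":0},{"x":0,"y":0,"z":-4,"turn":0},{"x":0,"y":0,"z":-4,"turn":0}]'; cat > t8.py <<'E'
from t3 import *
from h import st
s,M0=st(); q0=s['joint_pos']
for az0 in (65,70,75,80,85):
  for z in (.12,.18,.25):
   for off in (.055,.075,.095):
    a=np.radians(az0); u=np.array([np.cos(a),np.sin(a),0]); l=np.array([-u[1],u[0],0]); p=.44*u+off*l+[0,0,z]
    q=q0.copy(); 
    for f in np.linspace(.1,1,10): q,e,o=solve(q,s['tool_pos']*(1-f)+p*f,M0)
    qs=q; out=[]; 
    for n in range(28):
        q=lev(q,a,1); out.append((tilt(q)[0],n+1,tilt(q)[1]))
    b=min(out); print(az0,z,off,round(e+o,3),p.round(3),qs.round(2),[float(out[i][0]) for i in (4,9,14)],b,F(q)[0].round(2),q.round(2)) if b[0]<3 else None
E
python3 t8.py
```

```text
time: 32.55
tool_pos: [0.4187, 0.3343, 0.0286]
tool_rot: [-0.232, 0.722, 0.58, 0.297]
contact_force: [-0.2, -2.9, 3.9]
gripper_width: 0.128
grasp_force: 59.9
time: 32.95
tool_pos: [0.4169, 0.3341, 0.0267]
tool_rot: [-0.232, 0.722, 0.58, 0.295]
contact_force: [-0.9, 0.2, 0.8]
gripper_width: 0.603
grasp_force: 0.0
time: 33.45
tool_pos: [0.3895, 0.2179, 0.1496]
tool_rot: [-0.232, 0.722, 0.581, 0.295]
contact_force: [0.5, 0.4, 0.2]
gripper_width: 0.599
grasp_force: 0.0
t 33.45 q [-0.134 -0.558  2.389  0.797  1.321 -0.129] tcp [0.3895 0.2179 0.1496] F [0.5 0.4 0.2] T [-0.29  0.07 -0.06] w 0.599 g 0.0
axes x,y,z [[0.151, 0.702, 0.696], [0.976, -0.218, 0.007], [0.157, 0.678, -0.718]]
```

```bash
cat > t8.py <<'E'
from t3 import *
from h import st
s,M0=st(); q0=s['joint_pos']; res=[]
for az0 in (60,68,76,84):
  for z in (.1,.2,.3):
   for off in (.055,.075,.095):
    for r in (.42,.5):
     a=np.radians(az0); u=np.array([np.cos(a),np.sin(a),0]); l=np.array([-u[1],u[0],0]); p=r*u+off*l+[0,0,z]
     q,e,o=solve([a,-.6,2.3,.1,.6,1.4],p,M0)
     qs=q; out=[]
     for n in range(30):
        q=lev(q,a,1); out.append((float(tilt(q)[0]),n+1,float(tilt(q)[1])))
     b=min(out); res.append((b,az0,z,off,r,round(e+o,3),p.round(3),qs.round(2),[out[i][0] for i in (4,9,14)]))
res.sort(key=lambda t:t[0])
for t in res[:12]: print(*t)
E
python3 t8.py
```

```text
t 33.45 q [-0.134 -0.558  2.389  0.797  1.321 -0.129] tcp [0.3895 0.2179 0.1496] F [0.5 0.4 0.2] T [-0.29  0.07 -0.06] w 0.599 g 0.0
axes x,y,z [[0.151, 0.702, 0.696], [0.976, -0.218, 0.007], [0.157, 0.678, -0.718]]
(7.5, 30, 58.3) 60 0.1 0.075 0.42 0.058 [0.145 0.401 0.1  ] [ 0.85 -0.8   2.58  0.51  0.74  0.8 ] [35.8, 28.6, 24.7]
(8.0, 30, 51.7) 60 0.3 0.075 0.42 0.037 [0.145 0.401 0.3  ] [ 0.84 -1.01  2.36  0.38  1.12  1.01] [35.9, 27.9, 23.7]
(8.4, 30, 46.3) 60 0.1 0.095 0.42 0.055 [0.128 0.411 0.1  ] [ 0.94 -0.8   2.58  0.44  0.69  0.91] [36.0, 31.5, 31.2]
(8.6, 30, 26.8) 68 0.1 0.095 0.42 0.055 [0.069 0.425 0.1  ] [ 1.2  -0.8   2.58  0.17  0.62  1.31] [37.1, 36.0, 31.4]
(8.7, 30, 29.9) 68 0.1 0.055 0.42 0.064 [0.106 0.41  0.1  ] [ 1.02 -0.81  2.58  0.35  0.67  1.04] [35.7, 30.1, 29.4]
(8.8, 30, 64.7) 60 0.1 0.075 0.5 0.0 [0.185 0.471 0.1  ] [ 0.86 -0.6   2.5   0.59  0.61  0.7 ] [37.2, 29.8, 23.9]
(8.9, 30, 27.3) 68 0.1 0.075 0.42 0.061 [0.088 0.418 0.1  ] [ 1.11 -0.81  2.58  0.27  0.64  1.17] [36.3, 33.6, 31.3]
(9.3, 30, 15.3) 76 0.1 0.095 0.42 0.048 [0.009 0.431 0.1  ] [ 1.45 -0.79  2.58 -0.13  0.6   1.75] [38.8, 38.0, 30.7]
(9.3, 30, 64.1) 60 0.2 0.075 0.42 0.034 [0.145 0.401 0.2  ] [ 0.84 -1.01  2.53  0.42  0.97  0.93] [37.0, 29.9, 25.6]
(9.4, 30, 59.3) 60 0.3 0.075 0.5 0.0 [0.185 0.471 0.3  ] [ 0.86 -0.82  2.28  0.39  1.01  0.99] [37.9, 29.7, 23.4]
(9.6, 30, 38.0) 68 0.1 0.055 0.5 0.0 [0.136 0.484 0.1  ] [ 1.02 -0.63  2.52  0.43  0.55  0.95] [36.9, 30.2, 28.0]
(9.6, 30, 53.3) 60 0.1 0.095 0.5 0.0 [0.168 0.481 0.1  ] [ 0.93 -0.59  2.5   0.54  0.58  0.79] [37.2, 31.2, 30.1]
```

```bash
cat > beam.py <<'E'
from t3 import *
from h import st
import sys
def block(q,d,n=5):
    for i in range(n):
        q2=step(q,*d,0,.6); 
        if abs(q2[0]-q[0])>.2: return None
        q=q2
    return q
def beam(starts,depth,K=4,n=5,dz=(-.6,-.3,0,.3,.6)):
    B=[(tilt(q)[0],q,[]) for q in starts]; best=[]
    for k in range(depth):
        N=[]
        for c,q,path in B:
            p,M=F(q); tz=M[:,2]; az0=np.arctan2(tz[1],tz[0])
            for da in np.radians([140,160,180,200,220]):
                for e in dz:
                    w=np.array([np.cos(az0+da),np.sin(az0+da),e]); w*=5/np.linalg.norm(w); d=(M.T@w).round(1)
                    q2=block(q,d,n)
                    if q2 is None: continue
                    pp=F(q2)[0]
                    if pp[2]<.08 or np.hypot(*pp[:2])<.2: continue
                    N.append((tilt(q2)[0],q2,path+[d.tolist()]))
        N.sort(key=lambda t:t[0]); B=N[:K]
        if not B: break
        print(k,[(float(b[0]),F(b[1])[0].round(2).tolist()) for b in B[:2]],B[0][2],flush=True)
    return B
if __name__=='__main__':
    s,M0=st(); S=[]
    for az0,z,r in ((76,.25,.42),(60,.25,.42),(68,.15,.42),(40,.2,.42)):
        a=np.radians(az0); u=np.array([np.cos(a),np.sin(a),0]); l=np.array([-u[1],u[0],0]); q,e,o=solve([a,-.6,2.3,.1,.6,1.4],r*u+.075*l+[0,0,z],M0); S.append(q)
    import time; t=time.time()
    for q in S: 
        print(F(q)[0].round(3),tilt(q),q.round(2)); beam([q],4,K=2)
        print(time.time()-t)
E
timeout 500 python3 beam.py
```

```text
t 33.45 q [-0.134 -0.558  2.389  0.797  1.321 -0.129] tcp [0.3895 0.2179 0.1496] F [0.5 0.4 0.2] T [-0.29  0.07 -0.06] w 0.599 g 0.0
axes x,y,z [[0.151, 0.702, 0.696], [0.976, -0.218, 0.007], [0.157, 0.678, -0.718]]
[0.027 0.455 0.249] (np.float64(43.8), np.float64(76.8)) [ 1.35 -1.01  2.45 -0.01  0.94  1.58]
0 [(36.5, [0.05, 0.43, 0.27]), (36.9, [0.04, 0.42, 0.35])] [[-3.4, 1.7, -3.3]]
1 [(28.9, [0.04, 0.38, 0.3]), (28.9, [0.03, 0.38, 0.32])] [[-3.4, 1.7, -3.3], [-3.9, 1.4, -2.8]]
2 [(21.2, [0.13, 0.33, 0.35]), (21.2, [0.11, 0.34, 0.29])] [[-3.4, 1.7, -3.3], [-3.9, 1.4, -2.8], [-3.9, 2.6, -1.9]]
3 [(12.5, [0.14, 0.27, 0.34]), (13.0, [0.14, 0.29, 0.27])] [[-3.4, 1.7, -3.3], [-3.9, 1.4, -2.8], [-3.9, 2.6, -1.9], [-5.0, 0.2, -0.3]]
29.08047080039978
[0.159 0.43  0.249] (np.float64(43.8), np.float64(77.2)) [ 0.84 -1.01  2.45  0.4   1.04  0.97]
0 [(36.3, [0.1, 0.42, 0.27]), (36.7, [0.1, 0.41, 0.35])] [[-3.4, -1.7, -3.3]]
1 [(28.2, [0.12, 0.37, 0.33]), (28.3, [0.14, 0.36, 0.3])] [[-2.2, -1.7, -4.2], [-4.7, 0.1, -1.7]]
2 [(19.6, [0.06, 0.35, 0.31]), (19.9, [0.05, 0.33, 0.39])] [[-2.2, -1.7
[... 609 characters left out ...]
.12, 0.28, 0.09]), (9.3, [-0.02, 0.3, 0.09])] [[-4.9, -0.1, -1.1], [-4.8, 1.3, -0.2], [-4.6, -1.7, -0.7], [-4.8, 1.5, 0.0]]
104.13416767120361
[0.274 0.327 0.2  ] (np.float64(44.1), np.float64(77.0)) [ 0.26 -0.99  2.52  0.7   1.27  0.38]
0 [(39.1, [0.26, 0.27, 0.15]), (40.4, [0.26, 0.25, 0.16])] [[-4.1, -2.8, -0.4]]
1 [(37.4, [0.23, 0.09, 0.15]), (38.2, [0.24, 0.04, 0.11])] [[-4.1, -2.8, -0.4], [-4.1, -2.6, -1.2]]
2 [(37.4, [0.17, -0.16, 0.15]), (37.4, [0.17, -0.15, 0.22])] [[-4.1, -2.8, -0.4], [-4.1, -2.6, -1.2], [-4.0, -0.8, -2.9]]
3 [(37.4, [0.03, -0.36, 0.15]), (37.4, [0.03, -0.35, 0.22])] [[-4.1, -2.8, -0.4], [-4.1, -2.6, -1.2], [-4.0, -0.8, -2.9], [-3.7, -2.4, -2.3]]
128.82124781608582
```

```bash
python3 -m crank '[{"x":1.5,"y":-3.77,"z":0.95,"turn":0},{"x":1.5,"y":-3.77,"z":0.95,"turn":0},{"x":1.5,"y":-3.77,"z":0.95,"turn":0},{"x":1.5,"y":-3.77,"z":0.95,"turn":0},{"x":1.5,"y":-3.77,"z":0.95,"turn":0}]'>/dev/null; python3 -m crank '[{"x":1.5,"y":-3.77,"z":0.95,"turn":0},{"x":1.5,"y":-3.77,"z":0.95,"turn":0},{"x":1.5,"y":-3.77,"z":0.95,"turn":0},{"x":1.5,"y":-3.77,"z":0.95,"turn":0}]'>/dev/null;  python3 -m crank '[{"x":-4.9,"y":0,"z":-1,"turn":0},{"x":-4.9,"y":0,"z":-1,"turn":0},{"x":-4.9,"y":0,"z":-1,"turn":0},{"x":-4.9,"y":0,"z":-1,"turn":0},{"x":-4.9,"y":0,"z":-1,"turn":0}]'>/dev/null; python3 -c "
from beam import *
s,M=st(); q=s['joint_pos']; print(tilt(q)); beam([q],3,K=2,dz=(-.3,0,.3))"
```

```text
t 34.85 q [ 0.964 -1.01   2.584  0.282  1.003  1.089] tcp [0.1123 0.4069 0.1406] F [ 0.3  0.2 -0.3] T [-0.29  0.05 -0.01] w 0.601 g 0.0
axes x,y,z [[0.17, 0.793, 0.585], [0.979, -0.204, -0.008], [0.113, 0.574, -0.811]]
(np.float64(35.8), np.float64(78.9))
0 [(27.6, [0.15, 0.35, 0.12]), (27.7, [0.01, 0.39, 0.12])] [[-4.7, 0.1, -1.6]]
1 [(19.0, [0.03, 0.35, 0.11]), (19.6, [0.05, 0.35, 0.11])] [[-4.5, -1.6, -1.5], [-4.7, 1.6, -0.8]]
2 [(10.7, [0.04, 0.3, 0.09]), (10.9, [-0.02, 0.31, 0.09])] [[-4.5, -1.6, -1.5], [-4.7, 1.6, -0.8], [-4.9, 1.1, -0.1]]
```

```bash
python3 -m crank '[{"x":-4.5,"y":-1.6,"z":-1.5,"turn":0},{"x":-4.5,"y":-1.6,"z":-1.5,"turn":0},{"x":-4.5,"y":-1.6,"z":-1.5,"turn":0},{"x":-4.5,"y":-1.6,"z":-1.5,"turn":0},{"x":-4.5,"y":-1.6,"z":-1.5,"turn":0}]'>/dev/null; python3 -m crank '[{"x":-4.7,"y":1.6,"z":-0.8,"turn":0},{"x":-4.7,"y":1.6,"z":-0.8,"turn":0},{"x":-4.7,"y":1.6,"z":-0.8,"turn":0},{"x":-4.7,"y":1.6,"z":-0.8,"turn":0},{"x":-4.7,"y":1.6,"z":-0.8,"turn":0}]'>/dev/null; python3 -c "
from beam import *
s,M=st(); q=s['joint_pos']; print(tilt(q)); beam([q],3,K=3,dz=(-.3,0,.3))"
```

```text
t 35.85 q [ 1.277 -1.01   2.583 -0.015  1.221  1.504] tcp [0.0323 0.3493 0.1049] F [0.3 0.6 0.4] T [-0.15  0.   -0.  ] w 0.599 g 0.0
axes x,y,z [[0.203, 0.919, 0.338], [0.973, -0.229, 0.038], [0.112, 0.321, -0.94]]
(np.float64(19.9), np.float64(70.8))
0 [(11.5, [0.04, 0.31, 0.1]), (12.0, [0.03, 0.31, 0.1])] [[-4.9, 1.1, -0.2]]
1 [(5.1, [0.08, 0.26, 0.09]), (5.4, [0.09, 0.26, 0.09])] [[-4.9, 1.1, -0.2], [-4.7, 1.5, 0.7]]
2 [(5.1, [-0.13, 0.39, 0.09]), (5.1, [-0.12, 0.38, 0.16])] [[-4.9, 1.1, -0.2], [-4.7, 1.5, 0.7], [1.5, -4.8, -0.3]]
```

```bash
python3 - <<'E'
from beam import *
s,M=st(); q0=s['joint_pos']
for sh in (2,3,4):
    q=q0
    for i in range(sh): q=step(q,.9,4.4,0,0,.6)
    print(sh,F(q)[0].round(3),tilt(q),q.round(2)); B=beam([q],2,K=3,dz=(0,.2)); print([(float(b[0]),float(tilt(b[1])[1]),b[2]) for b in B])
E
```

```text
t 35.85 q [ 1.277 -1.01   2.583 -0.015  1.221  1.504] tcp [0.0323 0.3493 0.1049] F [0.3 0.6 0.4] T [-0.15  0.   -0.  ] w 0.599 g 0.0
axes x,y,z [[0.203, 0.919, 0.338], [0.973, -0.229, 0.038], [0.112, 0.321, -0.94]]
2 [0.122 0.346 0.114] (np.float64(19.9), np.float64(70.8)) [ 0.96 -0.95  2.54  0.1   1.22  1.16]
0 [(11.6, [0.11, 0.3, 0.1]), (11.7, [0.11, 0.31, 0.16])] [[-4.7, -0.5, -1.7]]
1 [(2.6, [0.11, 0.25, 0.09]), (2.6, [0.09, 0.27, 0.17])] [[-4.7, -0.5, -1.7], [-4.9, -0.5, -1.0]]
[(2.6, 82.1, [[-4.7, -0.5, -1.7], [-4.9, -0.5, -1.0]]), (2.6, 66.8, [[-4.2, -0.5, -2.6], [-4.9, -0.6, -1.0]]), (2.8, 80.0, [[-4.7, -0.5, -1.7], [-4.6, -0.5, -1.9]])]
3 [0.166 0.345 0.119] (np.float64(19.9), np.float64(70.8)) [ 0.82 -0.87  2.5   0.15  1.19  1.01]
0 [(12.7, [0.07, 0.32, 0.16]), (12.8, [0.06, 0.32, 0.11])] [[-3.8, -2.1, -2.5]]
1 [(4.0, [0.12, 0.26, 0.17]), (4.2, [0.12, 0.26, 0.23])] [[-3.8, -2.1, -2.5], [-4.8, 1.1, -1.0]]
[(4.0, 64.1, [[-3.8, -2.1, -2.5], [-4.8, 1.1, -1.0]]), (4.2, 63.7, [[-3.8, -2.1, -2.5], [-4.5, 1.1, -2.0]]), (4.2, 56.2, [[-4.2, -2.2, -1.6], [-4.5, 1.1, -2.0]])]
4 [0.211 0.343 0.124] (np.float64(19.9), np.float64(70.8)) [ 0.71 -0.77  2.44  0.19  1.17  0.89]
0 [(13.2, [0.14, 0.29, 0.11]), (13.2, [0.15, 0.29, 0.17])] [[-4.2, -2.2, -1.6]]
1 [(5.1, [0.11, 0.26, 0.18]), (5.2, [0.1, 0.26, 0.1])] [[-3.8, -2.1, -2.5], [-4.6, -1.7, -1.1]]
[(5.1, 107.8, [[-3.8, -2.1, -2.5], [-4.6, -1.7, -1.1]]), (5.2, 104.4, [[-4.2, -2.2, -1.6], [-4.6, -1.7, -1.1]]), (5.3, 104.9, [[-4.2, -2.2, -1.6], [-4.3, -1.6, -2.0]])]
```

Take shift 2, then the two blocks found.

```bash
python3 -m crank '[{"x":0.9,"y":4.4,"z":0,"turn":0},{"x":0.9,"y":4.4,"z":0,"turn":0}]'>/dev/null;  python3 -m crank '[{"x":-4.7,"y":-0.5,"z":-1.7,"turn":0},{"x":-4.7,"y":-0.5,"z":-1.7,"turn":0},{"x":-4.7,"y":-0.5,"z":-1.7,"turn":0},{"x":-4.7,"y":-0.5,"z":-1.7,"turn":0},{"x":-4.7,"y":-0.5,"z":-1.7,"turn":0}]'>/dev/null; python3 -m crank '[{"x":-4.9,"y":-0.5,"z":-1,"turn":0},{"x":-4.9,"y":-0.5,"z":-1,"turn":0},{"x":-4.9,"y":-0.5,"z":-1,"turn":0}]'>/dev/null; python3 - <<'E'
from beam import *
s,M=st(); q=s['joint_pos']; print(tilt(q))
B=beam([q],5,K=4,n=1,dz=(0,.2,))
for b in B: print(tilt(b[1]),b[2])
E
```

```text
t 36.85 q [ 0.911 -1.01   2.583  0.044  1.455  1.129] tcp [0.1035 0.2744 0.0903] F [-1.1  0.8  0. ] T [-0.08 -0.01  0.01] w 0.605 g 0.0
axes x,y,z [[0.216, 0.969, 0.121], [0.976, -0.219, 0.009], [0.035, 0.116, -0.993]]
(np.float64(7.0), np.float64(73.2))
0 [(5.2, [0.09, 0.27, 0.09]), (5.2, [0.1, 0.27, 0.09])] [[-4.5, -2.0, -0.6]]
1 [(3.4, [0.09, 0.26, 0.09]), (3.4, [0.09, 0.26, 0.09])] [[-4.5, -2.0, -0.6], [-5.0, -0.3, -0.5]]
2 [(1.6, [0.08, 0.25, 0.09]), (1.6, [0.08, 0.25, 0.09])] [[-4.5, -2.0, -0.6], [-5.0, -0.3, -0.5], [-5.0, -0.3, -0.3]]
3 [(0.1, [0.05, 0.26, 0.09]), (0.1, [0.05, 0.26, 0.1])] [[-4.5, -2.0, -0.6], [-5.0, -0.3, -0.5], [-5.0, -0.3, -0.3], [-3.8, -3.2, -0.1]]
4 [(0.1, [0.12, 0.26, 0.09]), (0.1, [0.12, 0.26, 0.1])] [[-4.5, -2.0, -0.6], [-4.8, -0.3, -1.4], [-4.8, -0.3, -1.3], [-4.7, -1.7, -0.1], [1.6, 4.7, -0.0]]
(np.float64(0.1), np.float64(-134.1)) [[-4.5, -2.0, -0.6], [-4.8, -0.3, -1.4], [-4.8, -0.3, -1.3], [-4.7, -1.7, -0.1], [1.6, 4.7, -0.0]]
(np.float64(0.1), np.float64(-134.1)) [[-4.5, -2.0, -0.6], [-4.8, -0.3, -1.4], [-4.8, -0.3, -1.3], [-4.7, -1.7, -0.1], [1.5, 4.7, -1.0]]
(np.float64(0.1), np.float64(-134.1)) [[-4.5, -2.0, -0.6], [-4.8, -0.3, -1.4], [-4.8, -0.3, -1.3], [-4.7, -1.7, -0.1], [3.1, 3.9, -0.0]]
(np.float64(0.1), np.float64(-134.1)) [[-4.5, -2.0, -0.6], [-4.8, -0.3, -1.4], [-4.8, -0.3, -1.3], [-4.7, -1.7, -0.1], [3.0, 3.8, -1.0]]
```

```bash
python3 -m crank '[{"x":-4.5,"y":-2,"z":-0.6,"turn":0},{"x":-5,"y":-0.3,"z":-0.5,"turn":0},{"x":-5,"y":-0.3,"z":-0.3,"turn":0},{"x":-3.8,"y":-3.2,"z":-0.1,"turn":0}]'>/dev/null; cat > dish.py <<'E'
from h import *
from ik import tilt
s,M=st(); print(tilt(s['joint_pos'])); R2=[]
for n in ('top','scene'):
    p,d=manip.grab_frame(n); cv2.imwrite(f'pics/d_{n}.png',p[...,::-1]); hsv=cv2.cvtColor(p,cv2.COLOR_RGB2HSV).astype(int); H,S,V=hsv[...,0],hsv[...,1],hsv[...,2]
    c0=proj(n,[[.546,-.038,.154]])[0]; m=np.zeros(H.shape,np.uint8); x,y=c0.round().astype(int); sl=np.s_[y-32:y+32,x-26:x+26]; m[sl]=((H<20)&(S>120)&(V>90))[sl]
    m=cv2.morphologyEx(m,cv2.MORPH_OPEN,np.ones((4,4),np.uint8)); k,l,q,c=cv2.connectedComponentsWithStats(m); i=min(range(1,k),key=lambda i:np.linalg.norm(c[i]-c0)+(1e3 if q[i][4]<150 else 0))
    r=cv2.minAreaRect(np.argwhere(l==i)[:,::-1].astype(np.float32)); print(n,c0.round(1),r,q[i]); R2.append(ray(n,*r[0]))
(o1,d1),(o2,d2)=R2; t=np.linalg.lstsq(np.c_[d1,-d2],o2-o1,rcond=None)[0]; print('bar tri',o1+d1*t[0],o2+d2*t[1])
E
python3 dish.py; python3 -c "
import cv2,numpy as np
a=cv2.imread('pics/d_top.png');b=cv2.imread('pics/d_scene.png')
cv2.imwrite('pics/a7.png',np.hstack([cv2.resize(a[180:400,60:440],(400,232)),cv2.resize(b[180:400,200:580],(400,232))]))"
```

```text
t 37.25 q [ 1.076e+00 -1.010e+00  2.582e+00 -1.000e-03  1.559e+00  1.308e+00] tcp [0.0542 0.2563 0.0886] F [-1.2  1.4  0.5] T [-0.01  0.03 -0.03] w 0.599 g 0.0
axes x,y,z [[0.23, 0.973, 0.009], [0.973, -0.23, 0.003], [0.005, 0.008, -1.0]]
(np.float64(0.5), np.float64(56.9))
top [355.3 272.7] ((362.826904296875, 276.3653869628906), (21.376659393310547, 52.166893005371094), 11.309932708740234) [349 250  24  53 653]
scene [312.8 220. ] ((315.8908996582031, 220.18820190429688), (10.099283218383789, 33.93170166015625), 70.70995330810547) [300 212  32  18 324]
bar tri [ 0.5393944  -0.05105176  0.14859913] [ 0.53219654 -0.03945117  0.1464966 ]
```

View pics/a7.png

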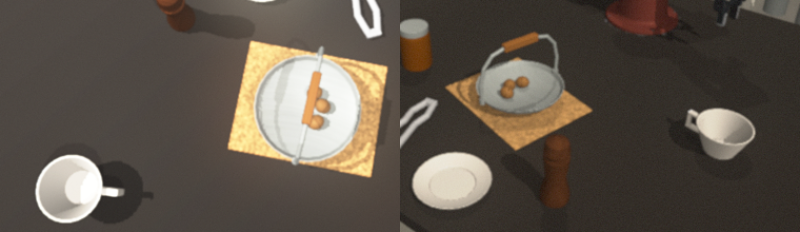

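```bash
python3 - <<'E'
from h import *
(o1,d1),(o2,d2)=ray('top',355.66,272.54),ray('scene',315.9,220.2)
t=np.linalg.lstsq(np.c_[d1,-d2],o2-o1,rcond=None)[0]; print(o1+d1*t[0],o2+d2*t[1])
print(onz('top',355.66,272.54,.159),onz('scene',315.9,220.2,.156))
# dish rim ellipse in top view
im=cv2.imread('pics/a2.png'); 
E
python3 go.py .546 -.038 .25
```

```text
[ 0.54613405 -0.03852863  0.1549598 ] [ 0.54203602 -0.03198703  0.15382688]
[ 0.54554058 -0.03820071  0.159     ] [ 0.54494423 -0.0297888   0.156     ]
t 37.35 q [ 1.090e+00 -1.010e+00  2.583e+00  2.000e-03  1.560e+00  1.307e+00] tcp [0.0498 0.2571 0.0881] F [ 0.8  0.  -0.3] T [ 0.06 -0.01  0.02] w 0.6 g 0.0
axes x,y,z [[0.215, 0.977, 0.009], [0.977, -0.215, 0.0], [0.002, 0.009, -1.0]]
tool cm [-18.02  54.81 -16.32]
tilt 0.5 yaxis az -12.4
```

```bash
python3 -m crank '[{"x":0,"y":1,"z":-4.1,"turn":0},{"x":0,"y":2,"z":-4.1,"turn":0},{"x":-1,"y":2.8,"z":-4.1,"turn":0},{"x":-1,"y":2.8,"z":-4.1,"turn":0}]'>/dev/null; for i in 1 2; do python3 -m crank '[{"x":-1.6,"y":4.6,"z":0,"turn":0},{"x":-1.6,"y":4.6,"z":0,"turn":0},{"x":-1.6,"y":4.6,"z":0,"turn":0},{"x":-1.6,"y":4.6,"z":0,"turn":0},{"x":-1.6,"y":4.6,"z":0,"turn":0}]'>/dev/null; done; python3 go.py .545 -.036 .25; for i in 1 2; do python3 -m crank '[{"x":0,"y":0,"z":0,"turn":0.138},{"x":0,"y":0,"z":0,"turn":0.138},{"x":0,"y":0,"z":0,"turn":0.138},{"x":0,"y":0,"z":0,"turn":0.138},{"x":0,"y":0,"z":0,"turn":0.138}]'>/dev/null; done; python3 -m crank '[{"x":0,"y":0,"z":0,"turn":0.138},{"x":0,"y":0,"z":0,"turn":0.138},{"x":0,"y":0,"z":0,"turn":0}]'>/dev/null; python3 go.py .545 -.036 .135
```

```text
t 38.75 q [-0.195 -0.139  1.767  0.002  1.514  0.028] tcp [ 0.5484 -0.0319  0.2503] F [0.1 0.5 1.6] T [-0.03  0.01 -0.05] w 0.602 g 0.0
axes x,y,z [[0.221, 0.975, 0.002], [0.975, -0.221, -0.0], [0.0, 0.002, -1.0]]
tool cm [-0.48 -0.24  0.03]
tilt 0.13 yaxis az -12.7
t 40.05 q [-0.192 -0.144  1.771  0.002  1.515  1.685] tcp [ 0.5467 -0.0302  0.2506] F [-0.7 -0.5 -0. ] T [ 0.04 -0.04  0.01] w 0.601 g 0.0
axes x,y,z [[0.953, -0.302, -0.0], [-0.302, -0.953, -0.002], [0.0, 0.002, -1.0]]
tool cm [ 0.02  0.63 11.56]
tilt 0.12 yaxis az -107.6
```

```bash
python3 -m crank '[{"x":0,"y":0.6,"z":3.5,"turn":0},{"x":0,"y":0,"z":3.5,"turn":0},{"x":0,"y":0,"z":2.5,"turn":0},{"x":0,"y":0,"z":2,"turn":0},{"x":0,"y":0,"z":0,"turn":0}]'; python3 -m crank '[{"x":0,"y":0,"z":0,"turn":0},{"x":0,"y":0,"z":0,"turn":0},{"x":0,"y":0,"z":0,"turn":0},{"x":0,"y":0,"z":0,"turn":0},{"x":0,"y":0,"z":0,"turn":0}]' 0; python3 go.py .551 -.044 .235
```

```text
time: 40.55
tool_pos: [0.5426, -0.0345, 0.1318]
tool_rot: [-0.001, 0.988, -0.151, -0.003]
contact_force: [0.0, 0.0, 0.1]
gripper_width: 0.6
grasp_force: 0.0
time: 41.05
tool_pos: [0.5462, -0.0346, 0.1375]
tool_rot: [-0.001, 0.988, -0.152, 0.002]
contact_force: [0.4, -2.5, 4.5]
gripper_width: 0.174
grasp_force: 59.8
t 41.05 q [-0.2   -0.058  1.884  0.002  1.312  1.676] tcp [ 0.5462 -0.0346  0.1375] F [ 0.4 -2.5  4.5] T [-0.33  0.08  0.02] w 0.174 g 59.8
axes x,y,z [[0.954, -0.301, 0.003], [-0.301, -0.954, -0.002], [0.004, 0.001, -1.0]]
tool cm [ 0.77  0.73 -9.75]
tilt 0.24 yaxis az -107.5
```

```bash
python3 -m crank '[{"x":0,"y":0,"z":-0.4,"turn":0},{"x":0,"y":0,"z":-0.8,"turn":0},{"x":0,"y":0,"z":-1.2,"turn":0},{"x":0,"y":0,"z":-1.4,"turn":0},{"x":0,"y":0,"z":-1.4,"turn":0}]'; python3 -m crank '[{"x":0,"y":0,"z":-1.4,"turn":0},{"x":0,"y":0,"z":-1.3,"turn":0},{"x":0,"y":0,"z":-1.1,"turn":0},{"x":0,"y":0,"z":-0.7,"turn":0},{"x":0,"y":0,"z":-0.3,"turn":0}]'; python3 -m crank '[{"x":0,"y":0,"z":0,"turn":0},{"x":0,"y":0,"z":0,"turn":0},{"x":0,"y":0,"z":0,"turn":0}]'; python3 go.py .551 -.044 .235; python3 -c "
from h import *
p,d=manip.grab_frame('scene'); cv2.imwrite('pics/a8.png',cv2.resize(p[100:340,180:480,::-1],None,fx=2,fy=2))"
```

```text
time: 41.55
tool_pos: [0.5453, -0.0341, 0.1891]
tool_rot: [-0.001, 0.988, -0.152, 0.001]
contact_force: [-0.8, -0.3, -3.8]
gripper_width: 0.176
grasp_force: 58.6
time: 42.05
tool_pos: [0.5455, -0.0344, 0.2369]
tool_rot: [-0.001, 0.988, -0.153, 0.001]
contact_force: [0.9, -0.1, -3.7]
gripper_width: 0.169
grasp_force: 58.6
time: 42.35
tool_pos: [0.5447, -0.0342, 0.2348]
tool_rot: [-0.001, 0.988, -0.152, -0.0]
contact_force: [0.1, -0.3, -4.6]
gripper_width: 0.176
grasp_force: 58.6
t 42.35 q [-0.2   -0.139  1.793  0.003  1.489  1.676] tcp [ 0.5447 -0.0342  0.2348] F [ 0.1 -0.3 -4.6] T [-0.   -0.02  0.05] w 0.176 g 58.6
axes x,y,z [[0.953, -0.301, -0.001], [-0.301, -0.953, -0.003], [-0.0, 0.003, -1.0]]
tool cm [ 0.9   0.74 -0.02]
tilt 0.16 yaxis az -107.5
```

View pics/a8.png

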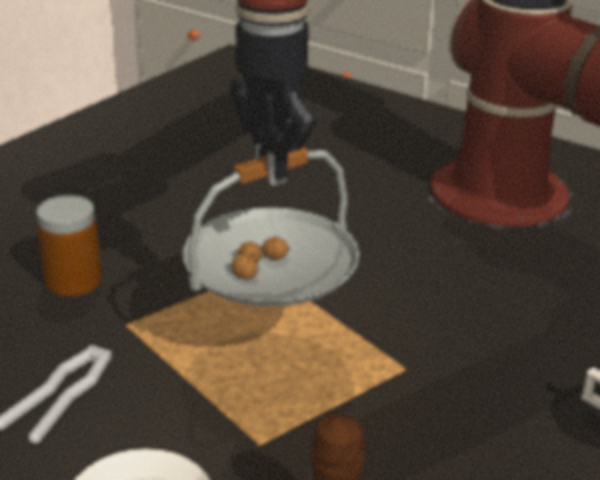

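```bash
python3 -m crank '[{"x":0,"y":0,"z":0,"turn":-0.03},{"x":0,"y":0,"z":0,"turn":-0.06},{"x":0,"y":0,"z":0,"turn":-0.08},{"x":0,"y":0,"z":0,"turn":-0.08},{"x":0,"y":0,"z":0,"turn":-0.08}]'>/dev/null; for i in 1 2 3; do python3 -m crank '[{"x":0,"y":0,"z":0,"turn":-0.08},{"x":0,"y":0,"z":0,"turn":-0.08},{"x":0,"y":0,"z":0,"turn":-0.08},{"x":0,"y":0,"z":0,"turn":-0.08},{"x":0,"y":0,"z":0,"turn":-0.08}]'>/dev/null; done; python3 -m crank '[{"x":0,"y":0,"z":0,"turn":-0.05},{"x":0,"y":0,"z":0,"turn":-0.02},{"x":0,"y":0,"z":0,"turn":-0.007},{"x":0,"y":0,"z":0,"turn":0},{"x":0,"y":0,"z":0,"turn":0}]'>/dev/null; python3 go.py .549 -.040 .237
```

```text
t 44.9 q [-0.201 -0.139  1.792  0.003  1.489  0.07 ] tcp [ 0.5451 -0.0343  0.2357] F [ 0.2  0.4 -4.1] T [-0.03 -0.03  0.03] w 0.173 g 58.6
axes x,y,z [[0.267, 0.964, 0.003], [0.964, -0.267, 0.0], [0.001, 0.003, -1.0]]
tool cm [-0.45  0.53 -0.13]
tilt 0.16 yaxis az -15.5
```

```bash
python3 -m crank '[{"x":-0.1,"y":0.1,"z":0,"turn":0},{"x":-0.15,"y":0.15,"z":0,"turn":0},{"x":-0.1,"y":0.15,"z":-0.05,"turn":0},{"x":-0.1,"y":0.1,"z":-0.05,"turn":0},{"x":0,"y":0,"z":0,"turn":0}]'>/dev/null; for i in 1 2; do python3 -m crank '[{"x":0,"y":0,"z":0,"turn":0},{"x":0,"y":0,"z":0,"turn":0},{"x":0,"y":0,"z":0,"turn":0},{"x":0,"y":0,"z":0,"turn":0},{"x":0,"y":0,"z":0,"turn":0}]'>/dev/null; done; python3 - <<'E'
from h import *
s,M=st(); p,d=manip.grab_frame('scene'); hsv=cv2.cvtColor(p,cv2.COLOR_RGB2HSV).astype(int)
c=proj('scene',[[.549,-.04,.128]])[0].round().astype(int); print('well px',c)
m=np.zeros(p.shape[:2],np.uint8); sl=np.s_[c[1]-22:c[1]+22,c[0]-42:c[0]+42]; m[sl]=((hsv[...,1]>90)&(hsv[...,0]<25)&(hsv[...,2]>60))[sl]
n,l,st_,ce=cv2.connectedComponentsWithStats(m)
for i in range(1,n):
    if st_[i][4]>15: print(st_[i],onz('scene',*ce[i],.128).round(3))
E
```

```text
t 46.4 q [-0.209 -0.13   1.782  0.003  1.49   0.06 ] tcp [ 0.5487 -0.04    0.2367] F [ 0.5  0.3 -4.6] T [ 0.03  0.02 -0.02] w 0.17 g 58.6
axes x,y,z [[0.267, 0.964, 0.003], [0.964, -0.267, 0.0], [0.001, 0.003, -1.0]]
well px [311 230]
[293 224  31  19 326] [ 0.57  -0.036  0.128]
[269 246  32   6 105] [ 0.651 -0.039  0.128]
[322 249  16   3  27] [0.59  0.046 0.128]
```

```bash
python3 -c "
from plant import manip
print(manip.job_done())"
```

```text
the job is handed in; nothing more can be done
None
```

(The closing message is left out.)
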